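# Clear the gel-cassette clamp and close it four clicks

## Robot

A 7-joint arm with a two-finger parallel gripper is mounted at the origin on the work surface. World frame = base frame: x ahead of the robot, y to its left, z up, the work surface at z = 0. Lengths are in m, angles in rad, forces in N, time in s.
With the tool pointing down it reaches from about 0.4 to 0.85 m from the base axis. Payload 10.4 kg.
Tool frame: the origin (TCP) lies between the finger pads; the fingertips stand 19 mm ahead of it and the grasp point (between the pads) is the TCP; z points along the fingers, y is the direction in which the jaws open and shut (so a half turn about z gives the same grasp; the last joint's range is limited). The gripper opens to 85 mm and grips with 20 to 120 N. Pads are 22 mm wide; open, the fingers measure 114 mm over their backs; the gripper's body (76 mm by 85 mm) begins 54 mm behind the grasp point. The pads swing forward as they close: fully open they stand 13 mm farther back than shut.
Start: joints at [-1.345, 0.332, -0.065, 1.46, 0.022, 1.35, -0.088], TCP at [0.154, 0.606, 0.25] pointing down, gripper open.
Joint ranges: [-2.6, 2.6], [-0.5, 2.12], [-1.47, 1.34], [0.16, 2.42], [-1.27, 4.41], [0.06, 2.06], [-2.6, 2.6]. Speed limits (rad/s): [2.22, 2.22, 2.79, 2.79, 3.14, 3.14, 3.14].

## Interface

Orientations are given as a unit quaternion [w, x, y, z].
In Python, from station import status, optics, close_job gives the robot as it stands.
- The arm moves only by the tool move_arm, never from a script. Its argument "moves" is one flat list of numbers, 7 for each row, row after row: the shift along the tool's x, y, z in m, then the turn, a rotation vector about the tool's x, y, z in rad, then the finger opening in m, from 0 to 0.0854. In form: [dx, dy, dz, ax, ay, az, claw, dx, dy, dz, ax, ay, az, claw, ...]. A call has 1 to 20 rows; each row shifts and turns the commanded pose from where the row before left it, along the tool's axes as they then stand; what a row does not reach is not made up. A row lasts 1/10 s, in which the tool goes at most 50 mm and 8.59 degrees, less where a joint would pass 70% of its speed; a pose out of reach is approached as far as the arm can. A call with a gripper value outside its range is refused whole. The fingers move at their own pace and stop on an object; "force" is the grip in N (left out, the last holds). Time passes only in rows, so rows that do not move let the fingers close. It gives the time, the measured TCP pose, the force and the opening at its end, in the units of the state.
- status.sense(): the state, without advancing time (a new reading comes with each control period).
- optics.snapshot(name): name is "scene" or "top" or "wrist"; returns a dict with "color" (384x512x3 uint8, red, green, blue), "intrinsics" (3x3 intrinsics, pixels), "R" (3x3) and "t" (3): a world point X has camera coordinates R X + t; the wrist camera has in their place "tool_from_camera" (4x4, takes a point from camera to tool coordinates, whose origin is the TCP and whose axes are the flange's). Camera axes: x right, y down, z forward; pixel columns grow to the right and rows downward; lengths in m; the calibration is good to about 2 mm. A picture is of the moment at which its call begins: read the wrist's pose just before it. There is no depth.
- close_job(): hands the job in, once; it reports no verdict.
Trained networks look in a picture, given as the dict that the camera call returned (one of the last four; its "shot" number tells which), for a name from the list of things; names that differ only in an ending like _2 or _b are one class to them, and where a whole thing is asked for, a point or a joint stands for the part that bears it (a point fixed in the world has none). Each returns a list of dicts, best first, with "confidence" (0 to 1); they miss things now and then, are a little off and sometimes report something else, mostly with a low value. They report only what shows in the picture. A call takes as long as a camera call. They do not tell look-alikes from the thing itself.
- optics.regions_of(name, picture): "mask" (384x512 bool, what is visible of it) and "at" ([column, row] in pixels, amid what is visible of it).
- optics.landmark_of(name, picture): "at" ([column, row] in pixels: a listed point, or the origin of a listed thing).
The state is a dict: "t": time; "joints": joint angles; "joint_velocities": joint speeds; "effort": joint torques, N m; "tcp_pos": TCP position; "tool_rot": TCP orientation; "ft_force": force on the tool from outside, world axes, zero at the start; "wrist_torque": the same for the moment, N m; "opening": finger opening in m.
Only numpy, scipy, OpenCV 4.12 (cv2) and the standard library are available. Lean on these libraries where they do the work, as an engineer would, in place of code of your own. Each camera call takes 0.05 s, during which the arm holds its last target.

## Task

Sweep the three bits of broken plastic off the bed of the cassette clamp into its catch tray with the brush, never with the fingers, and stand the brush back on the bench on its bristles. Then take the ratchet lever by its upright grip and swing it on by exactly four clicks, counted by feel: a fifth would crack the glass and the ratchet does not go back. Finish while still holding the grip, with the lever at rest just after the fourth click; leave the other things on the bench alone.

Things in the scene. Friction and masses are not known exactly. Their poses are not given: they have to be found in the camera images.
- clamp: Fixed bench clamp; aluminium base plate 222 x 265 mm, 30 mm thick. Origin on the table under the middle of the bed, +z up. The bed is the channel on top of the plate along the clamp's y, -90 to +90 mm, catch tray at its -y end, lever at its +y end (95 mm to the -x side). Jaw on its -x side, glass on its +x side. Guide blocks behind the jaw (x below -80) reach 60 mm above the table.
- bed (a point): Middle of the bed's top surface, 30 mm above the table; axes as the clamp's. The channel is 74 mm wide at the start: moving jaw's rubber face at x = -37 mm (28 mm high above the bed, y -75 to +75), fixed glass cassette's face at x = +37 mm (45 mm high, y -65 to +65).
- tray (a point): Middle of the floor of the open catch tray fixed to the clamp, 6 mm above the table; axes as the clamp's. Inside x -56 to +56 mm, y from the bed's edge (50 mm to +y of this point) to 50 mm to -y; wall tops 32 mm above the table, no wall on the bed's side: the bed's edge drops straight into it.
- scrap_a_center (a point): Centre of a broken-off white plastic cap, a disc 18 mm in diameter and 13 mm high, lying on the bed; 12 g.
- scrap_b_center (a point): Middle of an L-shaped bit of white plastic, 22 x 20 mm and 14 mm high, lying on the bed; 14 g.
- scrap_c_center (a point): Centre of a white plastic block 20 x 13 mm, 12 mm high, lying on the bed; 12 g.
- brush: Bench brush standing on its bristles; origin under the middle of the bristles, z up. Bristles 26 (x) x 60 (y) x 26 mm high, as stiff as a solid block; wooden head 30 x 62 mm from 26 to 40 mm; upright wooden grip 22 (x) x 30 (y) mm from 40 to 104 mm. About 120 g. It fits across the bed's channel with its y across the channel (its x along the channel), 6 mm free on each side.
- brush_grip (a point): Middle of the brush's upright grip, 78 mm above the bristles' ends; axes as the brush's.
- lever_pivot (a point): The lever's vertical pivot axis, at the height of the lever arm, 46 mm above the table; fixed to the clamp at x = -95, y = +115 mm; axes as the clamp's.
- lever_handle (a point): On the axis of the lever's upright round grip, black, 18 mm in diameter, which rises from 51 mm (top of the flat arm) to 108 mm above the table; this point is 90 mm above the table and 110 mm from the pivot axis.
- lever (a joint): Ratchet lever's angle, rad. At 0 (rest stop) the arm points to the clamp's +y, leaned 0.48 towards -x; grows clockwise from above (grip goes to +x), closing the jaw 73.5 mm per rad. Starts at 0 to 0.05. Clicks at about 0.23, 0.47, 0.71, 0.95, 1.19: over 0.13 before each the grip resists by 2 to 8 N, then gives way and kicks forward by 3 to 8 N over 0.06. No going back past a click; stays where left.
- bottle: Glass bottle with a blue cap, 68 mm in diameter, 150 mm high. Bystander, to be left where it stands; origin under its middle.
- jar: Amber jar, 60 mm in diameter, 85 mm high. Bystander, to be left where it stands; origin under its middle.
- beaker: Glass beaker, 70 mm in diameter, 90 mm high. Bystander, to be left where it stands; origin under its middle.
- rack: White rack of capped tubes, 75 x 125 mm, 77 mm high. Bystander, to be left where it stands; origin under its middle.
- tip_box: Box of pipette tips, 88 x 123 mm, 62 mm high. Bystander, to be left where it stands; origin under its middle.
- timer: Small white timer lying flat, 50 x 70 x 22 mm. Bystander, to be left where it stands; origin under its middle.
There are look-alikes about, which are no part of the job. What is shaped like the brush but blue or red is not meant.

How it is judged:
On the way, in this order (a step that is already met when the one before it is completed fails the run):
1. the brush is held, off the bench (height (world z) of brush above 0.02 m and contact force between the fingers and brush above 1 N), for 0.2 s.
2. all three bits lie in the catch tray, swept there with the brush in the fingers (y of scrap_a_center in the frame of clamp between -0.195 and -0.092 m and x of scrap_a_center in the frame of clamp between -0.06 and 0.06 m and z of each of scrap_a_center, scrap_b_center, scrap_c_center in the frame of clamp below 0.034 m and y of scrap_b_center in the frame of clamp between -0.195 and -0.092 m and x of scrap_b_center in the frame of clamp between -0.06 and 0.06 m and y of scrap_c_center in the frame of clamp between -0.195 and -0.092 m and x of scrap_c_center in the frame of clamp between -0.06 and 0.06 m and contact force between the fingers and brush above 1 N), for 0.2 s.
3. the brush stands on the bench on its bristles, let go (height (world z) of brush below 0.004 m and angle between brush's own z axis and vertical below 0.1 rad and contact force between the fingers and brush below 0.1 N and contact force between brush and clamp below 0.1 N), for 0.2 s.
4. the lever has been swung past its fourth click (value of joint lever above 0.955 rad), for 0.1 s.
At the end, for the whole second after the job is handed in: Lever at four clicks, no more (joint 0.955 to 1.1 rad), at rest (under 0.1 rad/s), still held by the fingers (over 1.5 N); all three bits in the catch tray (middles under 34 mm above the table); the brush upright on the table (within 0.1 rad), let go, clear of the clamp (all of step 3 and value of joint lever between 0.955 and 1.1 rad and velocity of joint lever between -0.1 and 0.1 rad/s and contact force between the fingers and lever above 1.5 N and y of scrap_a_center in the frame of clamp between -0.195 and -0.092 m and x of scrap_a_center in the frame of clamp between -0.06 and 0.06 m and z of each of scrap_a_center, scrap_b_center, scrap_c_center in the frame of clamp below 0.034 m and y of scrap_b_center in the frame of clamp between -0.195 and -0.092 m and x of scrap_b_center in the frame of clamp between -0.06 and 0.06 m and y of scrap_c_center in the frame of clamp between -0.195 and -0.092 m and x of scrap_c_center in the frame of clamp between -0.06 and 0.06 m); the arm keeps its last pose, push and grip.
It fails at once if the fifth click (value of joint lever above 1.18 rad).
It fails at once if the fingers or the arm touch a bit of scrap (contact force between any of the fingers, the arm and scrap_a above 0.3 N or contact force between any of the fingers, the arm and scrap_b above 0.3 N or contact force between any of the fingers, the arm and scrap_c above 0.3 N).
It fails at once if a bystander is moved by more than 30 mm (distance of any of bottle, jar, beaker, rack, tip_box, timer from where it was at the start of the episode above 0.03 m).
It also fails if it takes over 72 s, if anything falls off the work surface, if the arm or the gripper's body presses on something with over 40 N, if the wrist force passes 120 N, or if a joint passes its speed limit or range.

## Working session

There is one attempt and no reset: what is moved stays moved. The work goes in short steps, Python scripts to look and compute and a tool call to move; the robot and the scene stay as the last step left them, time stands still between calls to the robot, and variables do not carry over. Pictures are saved under pics/ and viewed, and the job is handed in when it is done.

Besides the shell and the picture viewer there is one more tool, called as name(argument=value, ...) on one line, values as JSON. move_arm: Moves the arm, as the interface text tells. Its arguments: {"type":"object","properties":{"moves":{"type":"array","items":{"type":"number"}},"force":{"type":"number"}},"required":["moves"]}

```bash
mkdir -p pics; ls; python3 - <<'E'
from station import status, optics
import cv2
s=status.sense()
for k,v in s.items(): print(k,v)
for n in ["scene","top"]:
    p=optics.snapshot(n)
    cv2.imwrite(f"pics/{n}0.png",cv2.cvtColor(p["color"],cv2.COLOR_RGB2BGR))
    print(n,p["intrinsics"],p["R"],p["t"])
    for q in ["clamp","bed","tray","scrap_a_center","scrap_b_center","scrap_c_center","brush","brush_grip","lever_pivot","lever_handle"]:
        print(q,[( [round(float(x)) for x in d["at"]],round(d["confidence"],2)) for d in optics.landmark_of(q,p)][:4])
E
```

```text
pics
t 0.0
joints [-1.34458213  0.33288343 -0.06469565  1.46098667  0.02159387  1.34989488
 -0.08849686]
joint_velocities [ 0.00106225  0.00074104 -0.00013905 -0.00164004  0.00095692  0.00149266
  0.00090313]
effort [ 3.64465232e-04 -6.25450230e+01  4.93639405e-02 -3.91611171e+01
  1.61861797e-02  9.96442657e-03  2.27824671e-05]
tcp_pos [0.15382463 0.60539601 0.24948703]
tool_rot [-5.91259382e-05  1.24076665e-01  9.92272360e-01 -7.36162184e-04]
ft_force [-0.80963602  0.47646287  0.33643358]
wrist_torque [0.02435036 0.00300506 0.01613146]
opening 0.08534621174013511
scene [[384.41154856   0.         249.8227561 ]
 [  0.         384.41154856 198.55052522]
 [  0.           0.           1.        ]] [[ 0.67609036  0.7367973   0.0056175 ]
 [ 0.5603517  -0.50920222 -0.65323738]
 [-0.4784431   0.44479527 -0.75713233]] [-0.31709453 -0.24133124  1.64692859]
clamp [([287, 224], 0.65), ([199, 312], 0.2)]
bed [([285, 218], 0.74), ([202, 311], 0.21)]
tray [([260, 245], 0.91)]
scrap_a_center [([291, 223], 0.61)]
scrap_b_center [([283, 222], 0.42)]
scrap_c_center [([167, 273], 0.63), ([296, 212], 0
[... 270 characters left out ...]
759858]
 [  0.         439.68279199 192.43570896]
 [  0.           0.           1.        ]] [[-0.00822122 -0.99995887 -0.00383129]
 [-0.99126238  0.00865402 -0.13162066]
 [ 0.1316484   0.00271573 -0.99129275]] [-0.02625737  0.53280098  1.63057021]
clamp [([232, 168], 0.72)]
bed [([234, 171], 0.76)]
tray [([269, 171], 0.71)]
scrap_a_center []
scrap_b_center [([349, 196], 0.71), ([245, 169], 0.37)]
scrap_c_center [([208, 198], 0.75)]
brush [([368, 234], 0.74), ([320, 217], 0.67), ([348, 195], 0.58), ([373, 181], 0.58)]
brush_grip [([373, 232], 0.59), ([325, 213], 0.57), ([343, 246], 0.5), ([356, 199], 0.47)]
lever_pivot [([211, 197], 0.97), ([145, 151], 0.32)]
lever_handle [([179, 212], 0.7)]
```

```bash
python3 - <<'E'
import cv2
a=cv2.imread("pics/scene0.png");b=cv2.imread("pics/top0.png")
cv2.imwrite("pics/scene0b.png",cv2.resize(a[110:330,80:370],None,fx=2.7,fy=2.7,interpolation=cv2.INTER_CUBIC))
cv2.imwrite("pics/top0b.png",cv2.resize(b[100:290,130:420],None,fx=2.7,fy=2.7,interpolation=cv2.INTER_CUBIC))
E
```

```text
(no output)
```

View pics/scene0b.png

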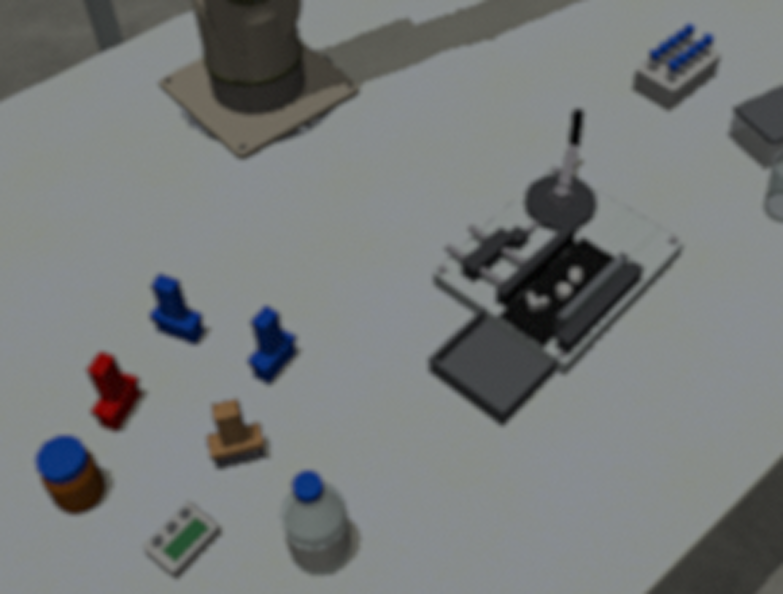

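View pics/top0b.png

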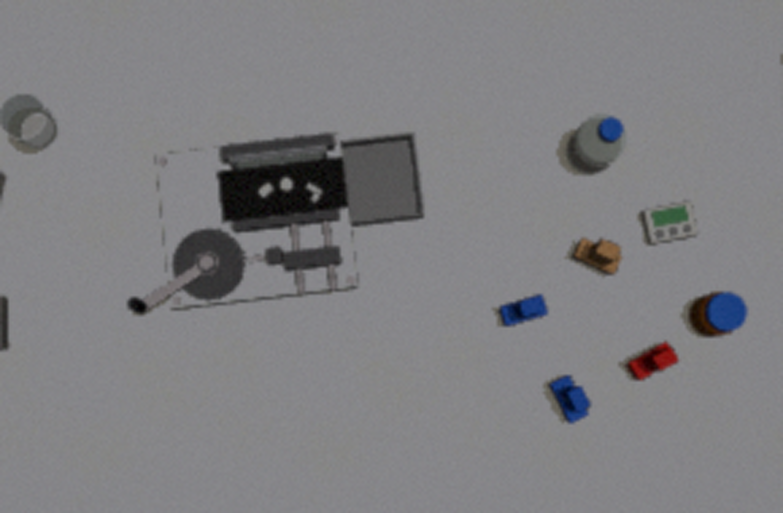

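View pics/scene0.png

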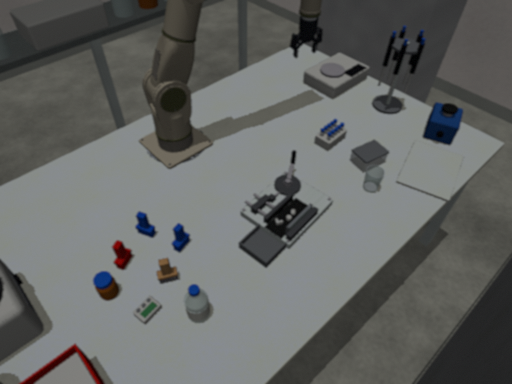

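View pics/top0.png

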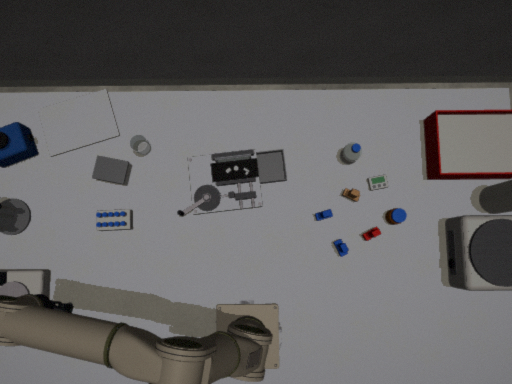

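```bash
cat > h.py <<'E'
import numpy as np, cv2
from scipy.spatial.transform import Rotation as Ro
def q2R(q): return Ro.from_quat([q[1],q[2],q[3],q[0]]).as_matrix()
def ext(p,s=None):
    if "R" in p: return np.array(p["R"]),np.array(p["t"])
    T=np.array(p["tool_from_camera"]); W=np.eye(4); W[:3,:3]=q2R(s["tool_rot"]); W[:3,3]=s["tcp_pos"]
    M=np.linalg.inv(W@T); return M[:3,:3],M[:3,3]
def ray2z(px,z,K,R,t):
    d=R.T@np.linalg.inv(K)@np.array([px[0],px[1],1.]); c=-R.T@t
    return c+d*(z-c[2])/d[2]
def proj(X,K,R,t):
    Y=np.atleast_2d(X)@R.T+t; u=Y@K.T; return u[:,:2]/u[:,2:]
def cw(c,pt):
    x,y,a=c; pt=np.atleast_2d(pt); ca,sa=np.cos(a),np.sin(a)
    return np.c_[x+ca*pt[:,0]-sa*pt[:,1], y+sa*pt[:,0]+ca*pt[:,1], pt[:,2]]
E
python3 - <<'E'
from h import *
from station import optics,status
from scipy.optimize import least_squares
P={n:optics.snapshot(n) for n in ["scene","top"]}
f=lambda x,y:(x/2.7+130-.3,y/2.7+100-.3)
g=lambda x,y:(x/2.7+80-.3,y/2.7+110-.3)
K=np.array(P["top"]["intrinsics"]);R,t=ext(P["top"])
E={n:(np.array(P[n]["intrinsics"]),)+ext(P[n]) for n in P}
# correspondences
obs=[("top",(-95,115,46),(211,197)),("top",(0,0,30),(234,171)),("top",(0,-140,6),(269,171)),("top",(-37,90,30),f(224,221)),("top",(37,90,30),f(219,172)),
("scene",(-95,115,46),(287,183)),("scene",(0,0,30),(285,218)),("scene",(0,-140,6),(260,245)),
("top",(57,-191,32),f(413,135)),("top",(-57,-191,32),f(422,216)),("scene",(57,-191,32),g(503,413)),("scene",(-57,-191,32),g(431,362))]
def r(c): return np.concatenate([(proj(cw(c,np.array(o[1])/1000),*E[o[0]])[0]-o[2]) for o in obs])
s=least_squares(r,[0.5,0.1,0.1],loss="soft_l1")
print(s.x); print(s.fun.reshape(-1,2).round(1))
for n in P:
  for q in ["brush","brush_grip"]:
    for d in optics.landmark_of(q,P[n]): print(n,q,np.round(d["at"]),round(d["confidence"],2),ray2z(d["at"],0 if q=="brush" else .078,*E[n]).round(3))
  for q in "abc":
    print(n,q,[(np.round(d["at"]).tolist(),round(d["confidence"],2)) for d in optics.landmark_of(f"scrap_{q}_center",P[n])])
for nm,pt in dict(a=f(287,184),b=f(315,191),c=f(265,189)).items(): 
  w=ray2z(pt,.037,*E["top"]);c=s.x; d=w[:2]-c[:2]; print(nm,w,[np.cos(c[2])*d[0]+np.sin(c[2])*d[1],-np.sin(c[2])*d[0]+np.cos(c[2])*d[1]])
for n in ["bottle","jar","timer","beaker","tip_box","rack"]:
    print(n,[ray2z(d["at"],0,*E["top"]).round(3) for d in optics.landmark_of(n,P["top"])][:2])
print(ray2z(f(137,303),.108,*E["top"]))
for n,fc,o in (("top",2.7,(130,100)),("scene",2.7,(80,110))):
    im=cv2.cvtColor(P[n]["color"],cv2.COLOR_RGB2BGR)
    c=(im[100:290,130:420] if n=="top" else im[110:330,80:370]); c=cv2.resize(c,None,fx=fc,fy=fc,interpolation=cv2.INTER_CUBIC)
    def dr(L,col):
        u=(proj(cw(s.x,np.array(L)/1000),*E[n])-o)*fc
        cv2.polylines(c,[u.round().astype(int)],True,col,1)
    dr([(-56,-90,32),(56,-90,32),(56,-190,32),(-56,-190,32)],(0,255,0))
    dr([(-37,-90,30),(37,-90,30),(37,90,30),(-37,90,30)],(0,0,255))
    dr([(37,-65,75),(37,65,75),(37,65,30),(37,-65,30)],(255,0,255))
    dr([(-37,-75,58),(-37,75,58)],(255,255,0))
    h=np.array([-95-110*np.sin(.5),115+110*np.cos(.5)]); dr([(-95,115,51),(*h,51),(*h,108)],(0,255,255))
    cv2.imwrite(f"pics/ov_{n}.png",c)
E
```

```text
[0.61968224 0.04242786 0.10623041]
[[-3.6  0.6]
 [ 1.3 -0.8]
 [ 2.4 -3.7]
 [ 0.2  0.8]
 [ 0.1  0. ]
 [-0.1 -0.2]
 [ 2.9 -1. ]
 [ 1.9  0.9]
 [ 0.4  0.3]
 [ 0.7 -0.6]
 [-0.6 -1.4]
 [-0.3 -2.2]]
scene brush [127. 262.] 0.88 [ 0.382 -0.464  0.   ]
scene brush [148. 232.] 0.73 [ 0.325 -0.348  0.   ]
scene brush [180. 247.] 0.65 [ 0.449 -0.302  0.   ]
scene brush [166. 276.] 0.6 [ 0.509 -0.399  0.   ]
scene brush [294. 212.] 0.53 [0.601 0.095 0.   ]
scene brush [261. 241.] 0.45 [ 0.617 -0.082  0.   ]
scene brush [151. 312.] 0.34 [ 0.578 -0.502  0.   ]
scene brush_grip [163. 262.] 0.91 [ 0.506 -0.395  0.078]
scene brush_grip [118. 249.] 0.85 [ 0.374 -0.472  0.078]
scene brush_grip [143. 220.] 0.59 [ 0.33  -0.352  0.078]
scene brush_grip [179. 231.] 0.55 [ 0.446 -0.292  0.078]
scene a [([292.0, 221.0], 0.41), ([164.0, 262.0], 0.41)]
scene b [([280.0, 224.0], 0.51)]
scene c [([295.0, 209.0], 0.53)]
top brush [364. 237.] 0.65 [ 0.363 -0.448  0.   ]
top brush [336. 244.] 0.65 [ 0.335 -0.339  0.   ]
top brush [352. 194.] 0.56 [ 0.526 -0.408  0.   ]
top brush_grip [344. 246.] 0.68 [ 0.327 -0.355 
[... 302 characters left out ...]
7     ] [np.float64(0.007458172438321268), np.float64(-0.0039042431869018104)]
b [ 6.17119856e-01 -1.51923865e-04  3.70000000e-02] [np.float64(-0.007062709725301193), np.float64(-0.04206806402608352)]
c [0.62061694 0.07041505 0.037     ] [np.float64(0.0038969314999769177), np.float64(0.027730316868616208)]
bottle [array([ 0.615, -0.091,  0.   ]), array([ 0.676, -0.397,  0.   ])]
jar [array([ 0.445, -0.564,  0.   ])]
timer [array([ 0.57 , -0.499,  0.   ]), array([0.642, 0.056, 0.   ])]
beaker [array([0.709, 0.4  , 0.   ])]
tip_box [array([0.626, 0.516, 0.   ]), array([ 0.445, -0.577,  0.   ])]
rack [array([0.438, 0.499, 0.   ]), array([0.625, 0.004, 0.   ])]
[0.45440399 0.23671988 0.108     ]
```

View pics/ov_top.png

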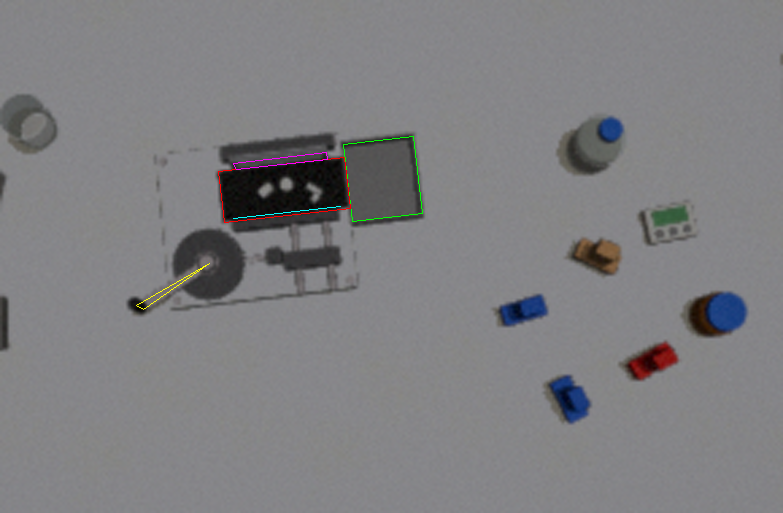

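View pics/ov_scene.png

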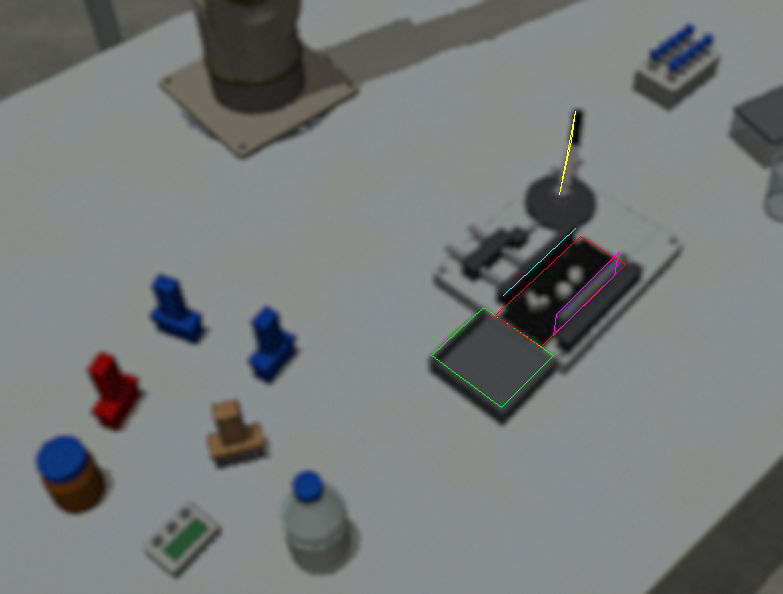

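```bash
cat >> h.py <<'E'
def yaw_of(Rm): return np.arctan2(Rm[1,1],Rm[0,1])  # world angle of tool y
def plan(wps,claw,start=None,rd=3,level=True):
    """wps: (x,y,z,yaw,nrows)"""
    from station import status
    s=status.sense() if start is None else start
    p=np.array(s["tcp_pos"],float); Rm=q2R(s["tool_rot"]); out=[]
    for (x,y,z,yw,n) in wps:
        for k in range(n):
            rem=n-k
            d=Rm.T@((np.array([x,y,z])-p)/rem)
            # target orientation: tool z down, tool y at yw
            Y=np.array([np.cos(yw),np.sin(yw),0]);Z=np.array([0,0,-1.]);T=np.c_[np.cross(Y,Z),Y,Z]
            rv=Ro.from_matrix(Rm.T@T).as_rotvec()/rem
            d=np.round(d,rd);rv=np.round(rv,2 if rem>1 else 3)
            out+= [*d,*rv,claw]
            p=p+Rm@d; Rm=Rm@Ro.from_rotvec(rv).as_matrix()
    print("n",len(out)//7,"end",p.round(4),"yaw",round(yaw_of(Rm),3))
    for i in range(0,len(out),140): print("["+", ".join(f"{v+0:g}" for v in out[i:i+140])+"]")
E
python3 - <<'E'
from h import *
plan([(.42,.42,.3,.8,8),(.56,.05,.3,.09,9)],.085)
from station import optics
print(optics.snapshot("wrist")["tool_from_camera"])
E
```

```text
n 17 end [0.5597 0.0505 0.3003] yaw 0.09
[-0.038, -0.014, -0.006, 0, 0, 0.07, 0.085, -0.039, -0.012, -0.006, 0, 0, 0.06, 0.085, -0.039, -0.009, -0.006, 0, 0, 0.07, 0.085, -0.04, -0.007, -0.006, 0, 0, 0.06, 0.085, -0.04, -0.004, -0.006, 0, 0, 0.07, 0.085, -0.041, -0.001, -0.007, 0, 0, 0.06, 0.085, -0.041, 0.001, -0.006, 0, 0, 0.07, 0.085, -0.04, 0.004, -0.007, 0, 0, 0.062, 0.085, -0.04, -0.019, 0, 0, 0, 0.08, 0.085, -0.041, -0.015, 0, 0, 0, 0.08, 0.085, -0.042, -0.012, 0, 0, 0, 0.08, 0.085, -0.043, -0.009, 0, 0, 0, 0.08, 0.085, -0.044, -0.005, 0, 0, 0, 0.08, 0.085, -0.044, -0.002, 0, 0, 0, 0.08, 0.085, -0.044, 0.002, 0, 0, 0, 0.08, 0.085, -0.043, 0.006, 0, 0, 0, 0.07, 0.085, -0.043, 0.008, 0, 0, 0, 0.08, 0.085]
[[ 5.50249716e-04 -9.60196193e-01 -2.79325918e-01  7.11847033e-02]
 [ 9.99999493e-01  2.92808308e-04  9.63376461e-04  1.29710113e-03]
 [-8.43241460e-04 -2.79326307e-01  9.60195867e-01 -1.24477918e-01]
 [ 0.00000000e+00  0.00000000e+00  0.00000000e+00  1.00000000e+00]]
```

move_arm(moves=[-0.038,-0.014,-0.006,0,0,0.07,0.085,-0.039,-0.012,-0.006,0,0,0.06,0.085,-0.039,-0.009,-0.006,0,0,0.07,0.085,-0.04,-0.007,-0.006,0,0,0.06,0.085,-0.04,-0.004,-0.006,0,0,0.07,0.085,-0.041,-0.001,-0.007,0,0,0.06,0.085,-0.041,0.001,-0.006,0,0,0.07,0.085,-0.04,0.004,-0.007,0,0,0.062,0.085,-0.04,-0.019,0,0,0,0.08,0.085,-0.041,-0.015,0,0,0,0.08,0.085,-0.042,-0.012,0,0,0,0.08,0.085,-0.043,-0.009,0,0,0,0.08,0.085,-0.044,-0.005,0,0,0,0.08,0.085,-0.044,-0.002,0,0,0,0.08,0.085,-0.044,0.002,0,0,0,0.08,0.085,-0.043,0.006,0,0,0,0.07,0.085,-0.043,0.008,0,0,0,0.08,0.085,0,0,0,0,0,0,0.085])

```text
t: 3.85
tcp_pos: [0.5609, 0.0433, 0.3007]
tool_rot: [0.001, 0.679, 0.734, -0.0]
ft_force: [-0.1, 0.7, 0.3]
opening: 0.0852
```

```bash
cat > fitw.py <<'E'
from h import *
from station import optics,status
import sys,json
s=status.sense(); p=optics.snapshot("wrist"); K=np.array(p["intrinsics"]); R,t=ext(p,s)
print(s["t"],s["tcp_pos"],yaw_of(q2R(s["tool_rot"])),s["joints"].round(2) if hasattr(s["joints"],"round") else s["joints"])
import pickle; pickle.dump((s,dict(color=p["color"],K=K,R=R,t=t)),open(f"pics/{sys.argv[1]}.pkl","wb"))
im=cv2.cvtColor(p["color"],cv2.COLOR_RGB2BGR); im=cv2.resize(im,None,fx=1.5,fy=1.5,interpolation=cv2.INTER_CUBIC)
cv2.imwrite(f"pics/{sys.argv[1]}.png",im)
for q,z in [("bed",.03),("tray",.006),("lever_pivot",.046),("lever_handle",.09),("scrap_a_center",.0365),("scrap_b_center",.037),("scrap_c_center",.036),("brush",0),("brush_grip",.078)]:
    print(q,[(np.round(d["at"]).tolist(),round(d["confidence"],2),ray2z(d["at"],z,K,R,t).round(4).tolist()) for d in optics.landmark_of(q,p)][:3])
E
python3 fitw.py w1
```

```text
3.85 [0.56086451 0.04329632 0.30071371] 0.07808370156687897 [-0.61  0.17  0.52  1.58 -0.08  1.41 -0.01]
bed [([292.0, 159.0], 0.62, [0.6188, 0.0495, 0.03])]
tray [([292.0, 240.0], 0.85, [0.6386, -0.0943, 0.006])]
lever_pivot [([223.0, 79.0], 0.96, [0.513, 0.1504, 0.046])]
lever_handle []
scrap_a_center [([289.0, 190.0], 0.64, [0.6184, 0.0032, 0.0365]), ([295.0, 164.0], 0.52, [0.6226, 0.0433, 0.0365])]
scrap_b_center [([288.0, 190.0], 0.59, [0.6158, 0.0034, 0.037])]
scrap_c_center [([296.0, 147.0], 0.61, [0.6204, 0.0674, 0.036]), ([292.0, 237.0], 0.34, [0.6327, -0.0754, 0.036])]
brush [([115.0, 343.0], 0.7, [0.3173, -0.35, 0.0]), ([184.0, 326.0], 0.42, [0.4533, -0.2962, 0.0])]
brush_grip [([94.0, 383.0], 0.6, [0.3199, -0.3529, 0.078]), ([288.0, 154.0], 0.52, [0.6049, 0.0632, 0.078])]
```

View pics/w1.png

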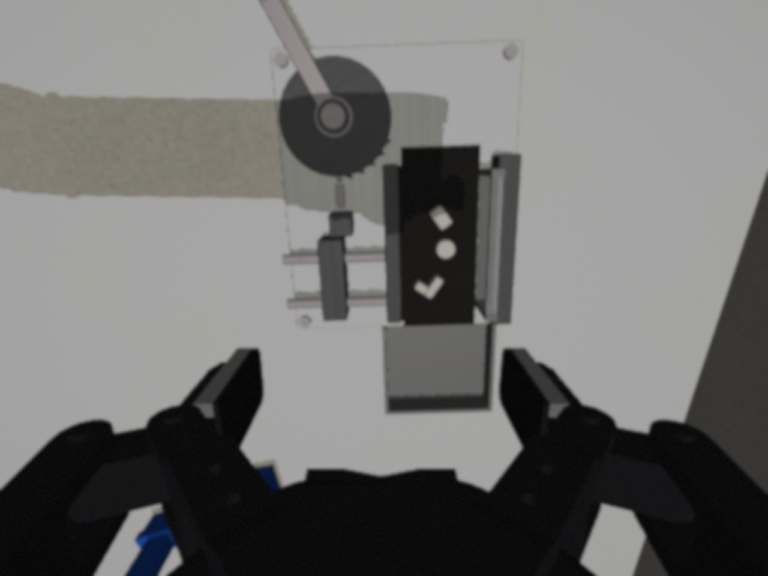

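```bash
cat > fit1.py <<'E'
from h import *
import pickle
from scipy.optimize import least_squares
s,p=pickle.load(open("pics/w1.pkl","rb")); E=(p["K"],p["R"],p["t"])
F=1.5
obs=[((37,90,30),(478,147)),((-37,90,30),(402,149)),((-95,115,50),(334,115)),((-37,75,58),(400,166)),((-37,-75,58),(402,322)),((-37,-90,30),(404,325)),((37,-90,30),(475,324)),((-57,-191,32),(387,412)),((57,-191,32),(490,409))]
r=lambda c:np.concatenate([(proj(cw(c,np.array(o[0])/1000),*E)[0]*F-o[1]) for o in obs])
z=least_squares(r,[.62,.042,.106],loss="soft_l1",f_scale=2); c=z.x
print(c,z.fun.reshape(-1,2).round(1).tolist())
im=cv2.imread("pics/w1.png")
def dr(L,col): cv2.polylines(im,[(proj(cw(c,np.array(L)/1000),*E)*F).round().astype(int)],True,col,1)
dr([(-56,-90,32),(56,-90,32),(56,-190,32),(-56,-190,32)],(0,255,0))
dr([(-37,-90,30),(37,-90,30),(37,90,30),(-37,90,30)],(0,0,255))
dr([(37,-65,75),(37,65,75),(37,65,30),(37,-65,30)],(255,0,255))
dr([(-37,-75,58),(-37,75,58)],(255,255,0))
h=np.array([-95-110*np.sin(.48),115+110*np.cos(.48)]); dr([(-95,115,51),(*h,51),(*h,108)],(0,255,255))
cv2.imwrite("pics/w1o.png",im[0:450,200:600])
for n,pt,zz in (("a",(446,249),.0365),("b",(430,287),.037),("c",(441,217),.036)):
    w=ray2z(np.array(pt)/F,zz,*E);d=w[:2]-c[:2];print(n,w,np.cos(c[2])*d[0]+np.sin(c[2])*d[1],-np.sin(c[2])*d[0]+np.cos(c[2])*d[1])
E
python3 fit1.py
```

```text
[0.61955699 0.04610777 0.11183244] [[1.6, -2.3], [-2.0, -1.5], [-0.4, 3.6], [1.8, -1.7], [2.6, 1.8], [-0.7, 1.9], [-1.5, 0.7], [0.1, -0.3], [-1.1, -0.4]]
a [0.62622245 0.04047717 0.0365    ] 0.005995452695065871 -0.006339297714385622
b [6.14889084e-01 6.11213874e-04 3.70000000e-02] -0.009716134790392945 -0.04469141990421141
c [0.61764176 0.07109702 0.036     ] 0.0008855271740951711 0.025046884398460444
```

View pics/w1o.png

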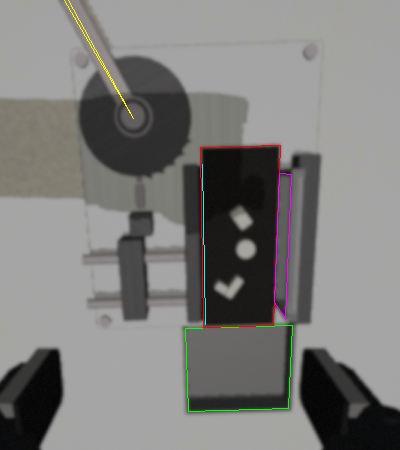

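```bash
python3 - <<'E'
from h import *
plan([(.51,-.40,.25,-.2,11)],.085)
E
```

```text
n 11 end [ 0.5099 -0.3995  0.2502] yaw -0.2
[-0.04, -0.008, 0.005, 0, 0, 0.03, 0.085, -0.041, -0.007, 0.005, 0, 0, 0.03, 0.085, -0.041, -0.006, 0.004, 0, 0, 0.03, 0.085, -0.041, -0.005, 0.005, 0, 0, 0.03, 0.085, -0.041, -0.003, 0.004, 0, 0, 0.02, 0.085, -0.041, -0.002, 0.005, 0, 0, 0.03, 0.085, -0.041, -0.001, 0.004, 0, 0, 0.02, 0.085, -0.041, -0.001, 0.005, 0, 0, 0.03, 0.085, -0.042, 0.001, 0.004, 0, 0, 0.02, 0.085, -0.041, 0.001, 0.005, 0, 0, 0.03, 0.085, -0.041, 0.003, 0.004, 0, 0, 0.021, 0.085]
```

move_arm(moves=[-0.04,-0.008,0.005,0,0,0.03,0.085,-0.041,-0.007,0.005,0,0,0.03,0.085,-0.041,-0.006,0.004,0,0,0.03,0.085,-0.041,-0.005,0.005,0,0,0.03,0.085,-0.041,-0.003,0.004,0,0,0.02,0.085,-0.041,-0.002,0.005,0,0,0.03,0.085,-0.041,-0.001,0.004,0,0,0.02,0.085,-0.041,-0.001,0.005,0,0,0.03,0.085,-0.042,0.001,0.004,0,0,0.02,0.085,-0.041,0.001,0.005,0,0,0.03,0.085,-0.041,0.003,0.004,0,0,0.021,0.085,0,0,0,0,0,0,0.085])

```text
t: 5.55
tcp_pos: [0.506, -0.4057, 0.2494]
tool_rot: [0.0, 0.777, 0.63, -0.002]
ft_force: [-0.2, -1.3, -0.5]
opening: 0.085
```

```bash
python3 fitw.py w2
```

```text
5.55 [ 0.50600714 -0.40574314  0.24936173] -0.20893558675347945 [ 0.05  0.46  0.77  1.43 -0.32  1.38  0.62]
bed []
tray []
lever_pivot []
lever_handle []
scrap_a_center []
scrap_b_center []
scrap_c_center []
brush [([111.0, 146.0], 0.91, [0.3171, -0.3419, 0.0]), ([191.0, 88.0], 0.88, [0.4456, -0.2921, 0.0]), ([171.0, 218.0], 0.88, [0.3668, -0.4634, -0.0])]
brush_grip [([264.0, 164.0], 0.93, [0.5191, -0.3948, 0.078]), ([83.0, 160.0], 0.81, [0.3228, -0.3487, 0.078]), ([175.0, 80.0], 0.67, [0.4476, -0.2898, 0.078])]
```

View pics/w2.png

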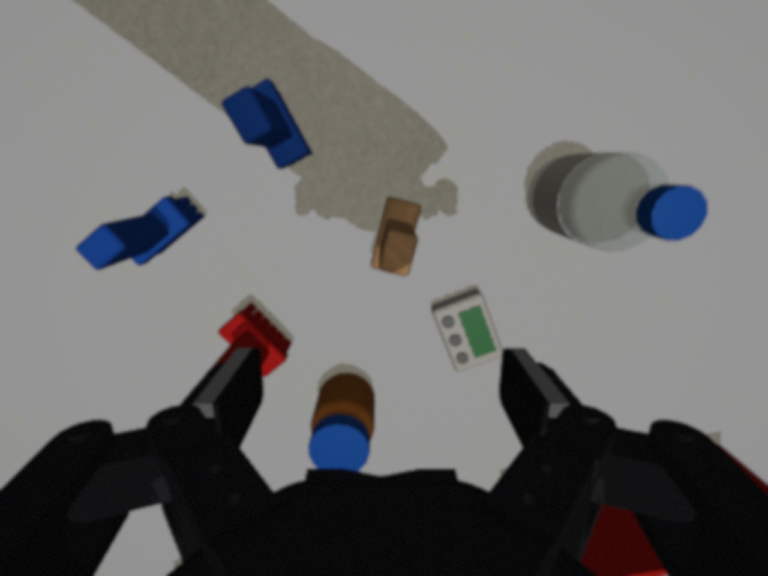

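```bash
python3 - <<'E'
import cv2,pickle
s,p=pickle.load(open("pics/w2.pkl","rb"))
im=cv2.cvtColor(p["color"],cv2.COLOR_RGB2BGR)[120:195,235:295]
cv2.imwrite("pics/w2z.png",cv2.resize(im,None,fx=8,fy=8,interpolation=cv2.INTER_CUBIC))
E
```

```text
(no output)
```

View pics/w2z.png

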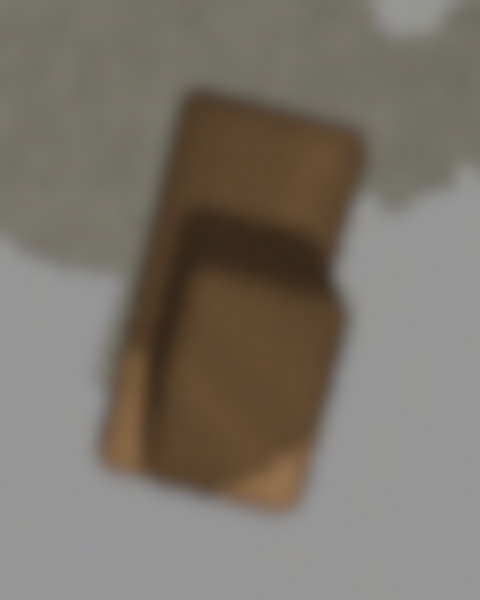

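```bash
python3 - <<'E'
from h import *
import pickle
from scipy.optimize import least_squares
s,p=pickle.load(open("pics/w2.pkl","rb")); E=(p["K"],p["R"],p["t"])
obs=[((-15,31,40),(186,88)),((15,31,40),(362,135)),((-15,-31,40),(103,462)),((-11,15,104),(188,268)),((11,15,104),(347,308)),((11,-15,104),(297,512)),((-11,-15,104),(145,478))]
o=lambda q:(np.array(q)-3.5)/8+np.array([235,120])
r=lambda c:np.concatenate([(proj(cw(c,np.array(a)/1000),*E)[0]-o(b)) for a,b in obs])
z=least_squares(r,[.515,-.40,-.2],loss="soft_l1"); print(z.x,(z.fun.reshape(-1,2)).round(1).tolist())
x,y,a=z.x
plan([(x,y,.16,a,4),(x,y,.078,a,5)],.085)
E
```

```text
[ 0.51996531 -0.39457412 -0.43148432] [[-0.7, -0.1], [1.2, -0.4], [-1.2, 1.3], [0.0, -1.0], [1.3, -1.2], [0.4, 1.1], [-1.1, 0.9]]
n 9 end [ 0.5195 -0.3949  0.0775] yaw -0.432
[0.002, 0.002, 0.023, 0, 0, 0.06, 0.085, 0.002, 0.002, 0.023, 0, 0, 0.06, 0.085, 0.002, 0.002, 0.022, 0, 0, 0.06, 0.085, 0.002, 0.002, 0.023, 0, 0, 0.052, 0.085, 0, 0, 0.016, 0, 0, 0, 0.085, 0, 0, 0.016, 0, 0, 0, 0.085, 0, 0, 0.017, 0, 0, 0, 0.085, 0, 0, 0.016, 0, 0, 0, 0.085, -0.001, 0, 0.017, 0, 0, 0, 0.085]
```

```bash
python3 - <<'E'
from h import *
from station import status
s=status.sense();print(s["t"],s["tcp_pos"],yaw_of(q2R(s["tool_rot"])),s["joint_velocities"])
E
```

```text
6.05 [ 0.50988964 -0.39939613  0.25050473] -0.1996920430467804 [ 0.005527    0.00281017  0.00281517 -0.00034575 -0.00165469  0.00042002
  0.00098923]
```

move_arm(moves=[0,0,0,0,0,0,0.085])

```text
t: 6.15
tcp_pos: [0.5096, -0.3998, 0.2504]
tool_rot: [0.0, 0.774, 0.633, 0.0]
ft_force: [-1.0, -0.0, 1.4]
opening: 0.085
```

```bash
python3 - <<'E'
from h import *
from station import status
s=status.sense();print(s["t"],s["tcp_pos"],yaw_of(q2R(s["tool_rot"])),s["joint_velocities"])
plan([(.5197,-.3946,.16,-.432,4),(.5197,-.3946,.078,-.432,5)],.085)
E
```

```text
6.15 [ 0.50963753 -0.39975651  0.2504052 ] -0.20032524387143902 [ 0.00361127  0.00137558  0.00185867 -0.00117601 -0.00060227 -0.00020785
  0.00098501]
n 9 end [ 0.5196 -0.3944  0.0784] yaw -0.432
[0.002, 0.002, 0.023, 0, 0, 0.06, 0.085, 0.002, 0.002, 0.022, 0, 0, 0.06, 0.085, 0.002, 0.002, 0.023, 0, 0, 0.06, 0.085, 0.002, 0.002, 0.022, 0, 0, 0.052, 0.085, 0, 0, 0.016, 0, 0, 0, 0.085, 0, 0, 0.017, 0, 0, 0, 0.085, 0, 0, 0.016, 0, 0, 0, 0.085, 0, 0, 0.017, 0, 0, 0, 0.085, 0, 0, 0.016, 0, 0, 0, 0.085]
```

move_arm(moves=[0.002,0.002,0.023,0,0,0.06,0.085,0.002,0.002,0.022,0,0,0.06,0.085,0.002,0.002,0.023,0,0,0.06,0.085,0.002,0.002,0.022,0,0,0.052,0.085,0,0,0.016,0,0,0,0.085,0,0,0.017,0,0,0,0.085,0,0,0.016,0,0,0,0.085,0,0,0.017,0,0,0,0.085,0,0,0.016,0,0,0,0.085,0,0,0,0,0,0,0.085,0,0,0,0,0,0,0.085], force=60)

```text
t: 7.25
tcp_pos: [0.5193, -0.395, 0.0782]
tool_rot: [-0.0, 0.843, 0.539, -0.0]
ft_force: [0.9, 0.8, 0.1]
opening: 0.0852
```

```bash
python3 fitw.py w3
```

```text
7.25 [ 0.51925076 -0.39498198  0.07820436] -0.4330862155057148 [ 0.06  0.63  0.73  1.6  -0.46  1.09  0.47]
bed [([257.0, 256.0], 0.59, [0.5088, -0.4223, 0.03])]
tray []
lever_pivot [([257.0, 255.0], 0.66, [0.5125, -0.4134, 0.046])]
lever_handle []
scrap_a_center []
scrap_b_center []
scrap_c_center []
brush [([255.0, 206.0], 0.8, [0.5193, -0.397, 0.0]), ([102.0, 121.0], 0.71, [0.4448, -0.2899, 0.0]), ([17.0, 251.0], 0.56, [0.3199, -0.349, 0.0])]
brush_grip [([254.0, 255.0], 0.73, [0.5184, -0.3954, 0.078]), ([257.0, 206.0], 0.64, [0.5316, -0.3713, 0.078]), ([8.0, 130.0], 0.6, [0.4435, -0.2906, 0.078])]
```

View pics/w3.png

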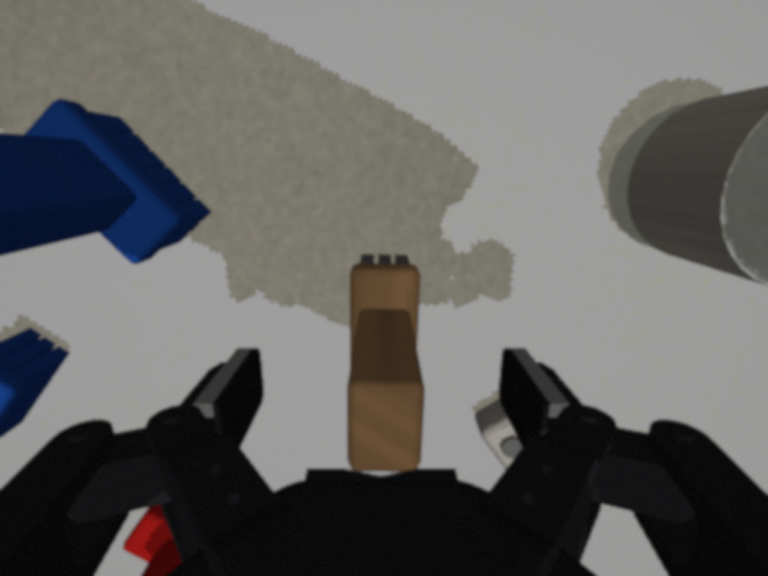

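move_arm(moves=[0,0,0,0,0,0,0.01,0,0,0,0,0,0,0.01,0,0,0,0,0,0,0.01,0,0,0,0,0,0,0.01,0,0,0,0,0,0,0.01,0,0,0,0,0,0,0.01,0,0,0,0,0,0,0.01], force=60)

```text
t: 8.45
tcp_pos: [0.5193, -0.3948, 0.0782]
tool_rot: [-0.0, 0.842, 0.539, 0.0]
ft_force: [0.5, 0.2, -0.5]
opening: 0.0211
```

```bash
python3 - <<'E'
from h import *
from station import status
s=status.sense();print(s["tcp_pos"],s["opening"])
c=(.6195,.045,.110)
w=cw(c,(0,.072,.2))[0]
print(w)
plan([(.515,-.39,.2,-.432,4),(.55,-.15,.21,-.95,7),(w[0],w[1],.2,c[2]-np.pi/2,7)],.01)
E
```

```text
[ 0.51934743 -0.39478229  0.07822345] 0.0211050190537101
[0.61159596 0.11656484 0.2       ]
n 18 end [0.6113 0.1168 0.2003] yaw -1.461
[0.001, -0.001, -0.03, 0, 0, 0, 0.01, 0.001, -0.002, -0.031, 0, 0, 0, 0.01, 0, -0.001, -0.03, 0, 0, 0, 0.01, 0.001, -0.002, -0.031, 0, 0, -0.001, 0.01, 0.033, -0.01, -0.001, 0, 0, 0.07, 0.01, 0.032, -0.012, -0.001, 0, 0, 0.07, 0.01, 0.032, -0.014, -0.002, 0, 0, 0.08, 0.01, 0.03, -0.017, -0.001, 0, 0, 0.07, 0.01, 0.029, -0.019, -0.002, 0, 0, 0.08, 0.01, 0.027, -0.021, -0.001, 0, 0, 0.07, 0.01, 0.026, -0.023, -0.002, 0, 0, 0.078, 0.01, 0.029, -0.026, 0.001, 0, 0, 0.07, 0.01, 0.028, -0.028, 0.002, 0, 0, 0.07, 0.01, 0.025, -0.03, 0.001, 0, 0, 0.07, 0.01, 0.023, -0.031, 0.002, 0, 0, 0.08, 0.01, 0.021, -0.033, 0.001, 0, 0, 0.07, 0.01, 0.019, -0.035, 0.002, 0, 0, 0.08, 0.01, 0.015, -0.036, 0.001, 0, 0, 0.071, 0.01]
```

move_arm(moves=[0.001,-0.001,-0.03,0,0,0,0.01,0.001,-0.002,-0.031,0,0,0,0.01,0,-0.001,-0.03,0,0,0,0.01,0.001,-0.002,-0.031,0,0,-0.001,0.01,0.033,-0.01,-0.001,0,0,0.07,0.01,0.032,-0.012,-0.001,0,0,0.07,0.01,0.032,-0.014,-0.002,0,0,0.08,0.01,0.03,-0.017,-0.001,0,0,0.07,0.01,0.029,-0.019,-0.002,0,0,0.08,0.01,0.027,-0.021,-0.001,0,0,0.07,0.01,0.026,-0.023,-0.002,0,0,0.078,0.01,0.029,-0.026,0.001,0,0,0.07,0.01,0.028,-0.028,0.002,0,0,0.07,0.01,0.025,-0.03,0.001,0,0,0.07,0.01,0.023,-0.031,0.002,0,0,0.08,0.01,0.021,-0.033,0.001,0,0,0.07,0.01,0.019,-0.035,0.002,0,0,0.08,0.01,0.015,-0.036,0.001,0,0,0.071,0.01,0,0,0,0,0,0,0.01,0,0,0,0,0,0,0.01])

```text
t: 10.45
tcp_pos: [0.6111, 0.1177, 0.1998]
tool_rot: [0.0, 0.998, 0.056, -0.0]
ft_force: [0.7, -1.4, -0.3]
opening: 0.0214
```

```bash
python3 fitw.py w4; python3 - <<'E'
from station import optics,status
import cv2
p=optics.snapshot("top"); im=cv2.cvtColor(p["color"],cv2.COLOR_RGB2BGR)
cv2.imwrite("pics/top4.png",cv2.resize(im[100:250,150:350],None,fx=3.5,fy=3.5,interpolation=cv2.INTER_CUBIC))
E
```

```text
10.45 [0.61105682 0.11768504 0.19980311] -1.4585250240801155 [-0.93  0.48  0.9   1.57 -0.38  1.28 -1.43]
bed [([319.0, 172.0], 0.66, [0.6224, 0.0467, 0.03])]
tray [([432.0, 169.0], 0.74, [0.6376, -0.0949, 0.006])]
lever_pivot []
lever_handle [([123.0, 321.0], 0.66, [0.4525, 0.2403, 0.09])]
scrap_a_center [([326.0, 172.0], 0.52, [0.6251, 0.0413, 0.0365])]
scrap_b_center [([360.0, 184.0], 0.66, [0.616, 0.0013, 0.037])]
scrap_c_center [([321.0, 176.0], 0.73, [0.6197, 0.0454, 0.036]), ([325.0, 173.0], 0.73, [0.6234, 0.0419, 0.036]), ([300.0, 177.0], 0.47, [0.6163, 0.0679, 0.036])]
brush [([258.0, 208.0], 0.86, [0.5621, 0.1086, -0.0])]
brush_grip [([253.0, 256.0], 0.92, [0.5378, 0.1118, 0.078])]
```

View pics/w4.png

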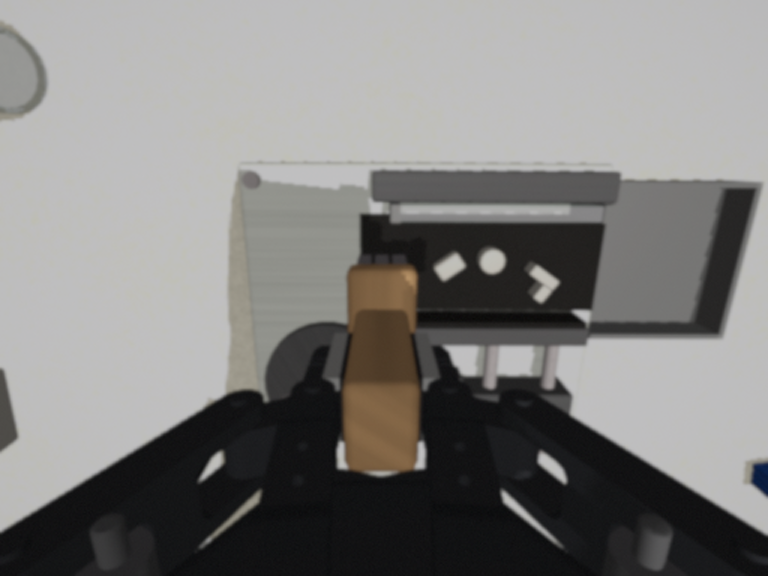

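View pics/top4.png

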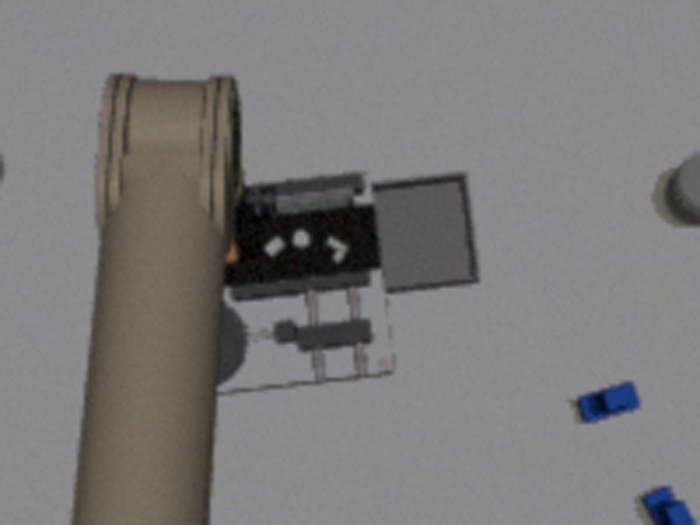

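```bash
cat > fit4.py <<'E'
from h import *
import pickle
from scipy.optimize import least_squares
s,p=pickle.load(open("pics/w4.pkl","rb")); E=(p["K"],p["R"],p["t"]); F=1.5
obs=[((37,90,30),(361,214)),((37,-90,30),(606,222)),((58,-192,32),(760,184)),((-58,-192,32),(721,337)),((-37,-75,58),(583,325)) ]
r=lambda c:np.concatenate([(proj(cw(c,np.array(o[0])/1000),*E)[0]*F-o[1]) for o in obs])
z=least_squares(r,[.62,.042,.106],loss="soft_l1",f_scale=2); print(z.x,z.fun.reshape(-1,2).round(1).tolist())
c=np.array([.6195,.045,.110])
for c,nm in ((c,"w4o"),(z.x,"w4f")):
    im=cv2.imread("pics/w4.png")
    def dr(L,col): cv2.polylines(im,[(proj(cw(c,np.array(L)/1000),*E)*F).round().astype(int)],True,col,1)
    dr([(-56,-90,32),(56,-90,32),(56,-190,32),(-56,-190,32)],(0,255,0))
    dr([(-37,-90,30),(37,-90,30),(37,90,30),(-37,90,30)],(0,0,255))
    dr([(37,-65,75),(37,65,75),(37,65,30),(37,-65,30)],(255,0,255))
    dr([(-37,-75,58),(-37,75,58)],(255,255,0))
    cv2.imwrite(f"pics/{nm}.png",im[130:360,200:768])
E
python3 fit4.py
```

```text
[0.61817233 0.04454324 0.11166392] [[-1.3, 0.8], [1.8, -6.9], [-1.6, 1.7], [-1.3, 0.1], [8.6, -0.3]]
```

View pics/w4o.png

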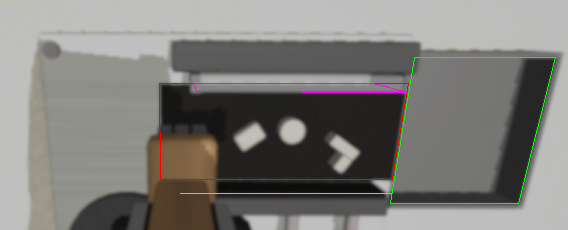

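View pics/w4f.png

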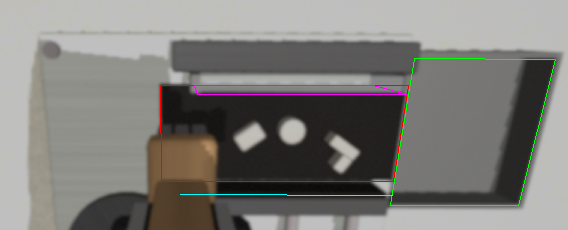

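move_arm(moves=[0,0,0.01,0,0,0,0.01,0,0,0.015,0,0,0,0.01,0,0,0.015,0,0,0,0.01,0,0,0.015,0,0,0,0.01,0,0,0.015,0,0,0,0.01,0,0,0.01,0,0,0,0.01,0,0,0.006,0,0,0,0.01,0,0,0.004,0,0,0,0.01,0,0,0,0,0,0,0.01,0,0,0,0,0,0,0.01])

```text
t: 12.0
tcp_pos: [0.6116, 0.1168, 0.1108]
tool_rot: [-0.0, 0.998, 0.055, 0.0]
ft_force: [0.4, 0.7, -1.1]
opening: 0.0212
```

```bash
python3 fitw.py w5|head -1
```

```text
12.0 [0.61159174 0.11675967 0.11075983] -1.4611006633646537 [-0.89  0.56  0.84  1.66 -0.46  1.12 -1.38]
```

View pics/w5.png

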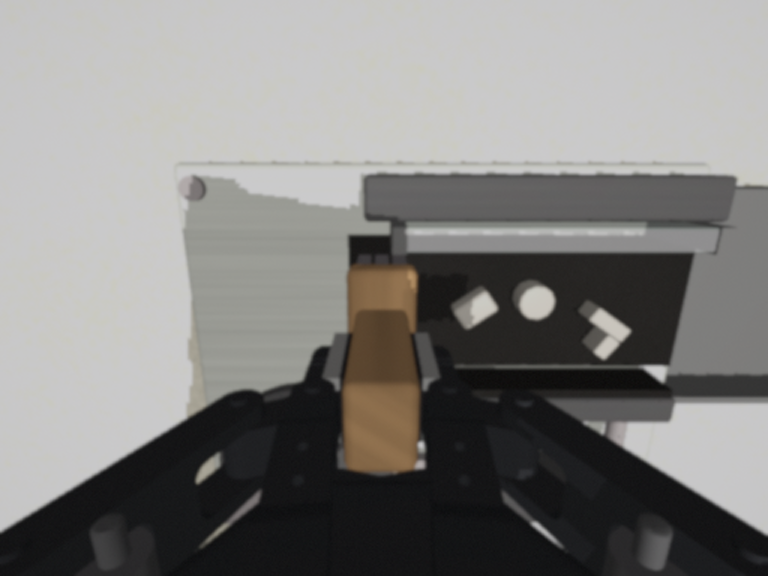

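move_arm(moves=[0,0.005,0,0,0,0,0.01,0,0.008,0,0,0,0,0.01,0,0.008,0,0,0,0,0.01,0,0.008,0,0,0,0,0.01,0,0.008,0,0,0,0,0.01])

```text
t: 13.0
tcp_pos: [0.6154, 0.0789, 0.1103]
tool_rot: [-0.0, 0.999, 0.055, 0.0]
ft_force: [-0.1, -0.8, -0.9]
opening: 0.0211
```

```bash
python3 fitw.py w6|head -1
```

```text
13.0 [0.61540125 0.07885492 0.11032942] -1.461708607145252 [-0.83  0.56  0.85  1.67 -0.46  1.12 -1.32]
```

View pics/w6.png

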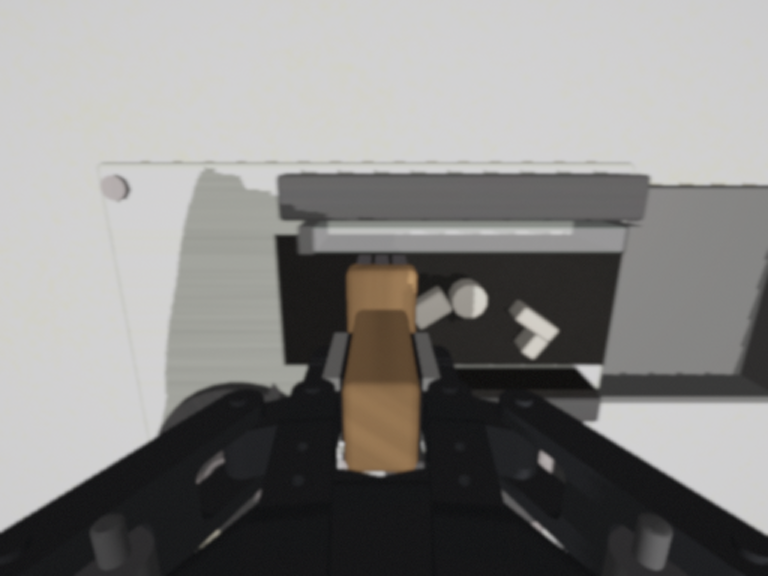

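move_arm(moves=[0,0.008,0,0,0,0,0.01,0,0.008,0,0,0,0,0.01,0,0.008,0,0,0,0,0.01,0,0.008,0,0,0,0,0.01,0,0.008,0,0,0,0,0.01,0,0.008,0,0,0,0,0.01,0,0.008,0,0,0,0,0.01,0,0.008,0,0,0,0,0.01,0,0.008,0,0,0,0,0.01,0,0.008,0,0,0,0,0.01])

```text
t: 14.5
tcp_pos: [0.6242, -0.0002, 0.1103]
tool_rot: [-0.0, 0.998, 0.055, 0.0]
ft_force: [-0.2, -0.8, -1.5]
opening: 0.0217
```

```bash
python3 fitw.py w7|head -1
```

```text
14.5 [ 6.24192076e-01 -1.74004569e-04  1.10292423e-01] -1.4609837719843712 [-0.7   0.57  0.85  1.66 -0.47  1.13 -1.19]
```

View pics/w7.png

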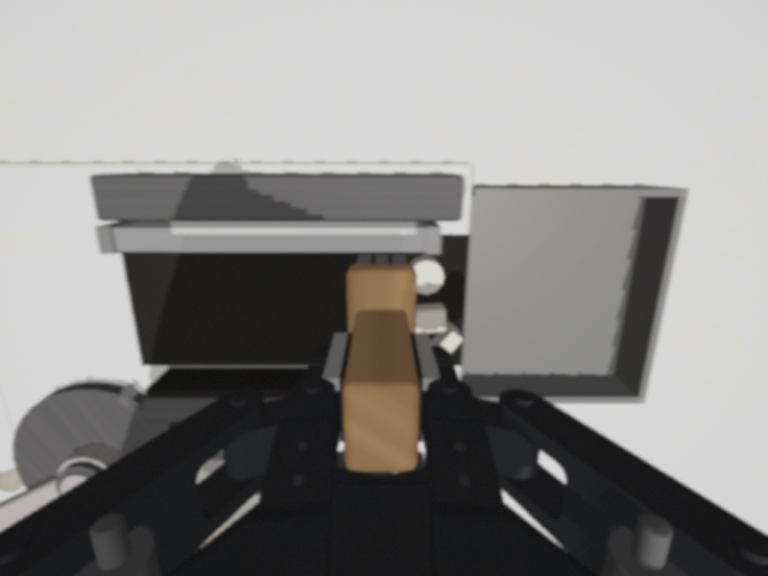

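move_arm(moves=[0,0.008,0,0,0,0,0.01,0,0.008,0,0,0,0,0.01,0,0.008,0,0,0,0,0.01,0,0.008,0,0,0,0,0.01,0,0.008,0,0,0,0,0.01,0,0.006,0,0,0,0,0.01,0,0.004,0,0,0,0,0.01,0,0,0,0,0,0,0.01,0,0,0,0,0,0,0.01])

```text
t: 15.9
tcp_pos: [0.6296, -0.049, 0.1102]
tool_rot: [-0.0, 0.998, 0.055, -0.0]
ft_force: [-0.3, -0.6, -1.4]
opening: 0.0213
```

```bash
python3 fitw.py w8
```

```text
15.9 [ 0.62962014 -0.04899322  0.11023741] -1.4607977785723323 [-0.62  0.59  0.85  1.64 -0.48  1.14 -1.11]
bed [([136.0, 202.0], 0.56, [0.6188, 0.0466, 0.03])]
tray [([309.0, 190.0], 0.86, [0.6372, -0.0964, 0.006])]
lever_pivot [([253.0, 207.0], 0.69, [0.6304, -0.0466, 0.046]), ([8.0, 314.0], 0.62, [0.512, 0.1487, 0.046])]
lever_handle []
scrap_a_center [([285.0, 171.0], 0.65, [0.6588, -0.0683, 0.0365])]
scrap_b_center [([291.0, 218.0], 0.79, [0.6219, -0.0783, 0.037])]
scrap_c_center [([288.0, 198.0], 0.95, [0.6378, -0.0736, 0.036])]
brush [([254.0, 208.0], 0.57, [0.6132, -0.0495, 0.0]), ([308.0, 193.0], 0.18, [0.6331, -0.0975, 0.0])]
brush_grip [([254.0, 257.0], 0.75, [0.6078, -0.0499, 0.078]), ([290.0, 217.0], 0.61, [0.6385, -0.0697, 0.078])]
```

View pics/w8.png

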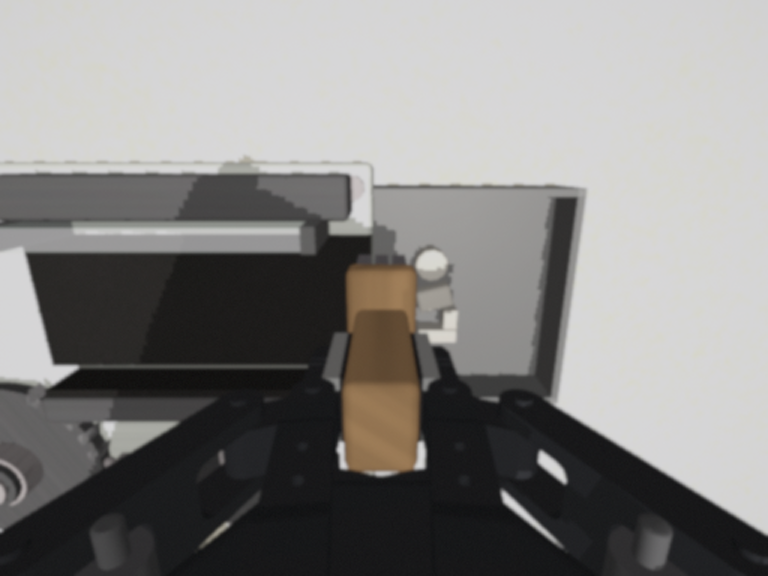

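move_arm(moves=[0,0,-0.015,0,0,0,0.01,0,0,-0.025,0,0,0,0.01,0,0,-0.025,0,0,0,0.01,0,0,-0.025,0,0,0,0.01,0,0.001,0,0,0,0,0.01])

```text
t: 16.9
tcp_pos: [0.6314, -0.0509, 0.2049]
tool_rot: [0.0, 0.998, 0.055, 0.003]
ft_force: [-0.4, -0.3, -0.7]
opening: 0.0213
```

```bash
python3 fitw.py w9;  python3 - <<'E'
from h import *
plan([(.58,-.2,.2,-.95,7),(.52,-.395,.2,-.432,7),(.52,-.395,.11,-.432,5),(.52,-.395,.0795,-.432,5)],.01)
E
```

```text
16.9 [ 0.63136349 -0.0508561   0.20492994] -1.4612509494772394 [-0.65  0.5   0.91  1.54 -0.41  1.29 -1.15]
bed []
tray [([293.0, 170.0], 0.89, [0.6381, -0.097, 0.006]), ([79.0, 259.0], 0.46, [0.4837, 0.1724, 0.006])]
lever_pivot [([76.0, 259.0], 0.68, [0.5104, 0.1491, 0.046])]
lever_handle []
scrap_a_center [([276.0, 157.0], 0.54, [0.6563, -0.0714, 0.0365]), ([256.0, 207.0], 0.34, [0.5952, -0.0556, 0.0365])]
scrap_b_center [([281.0, 190.0], 0.73, [0.6192, -0.0824, 0.037])]
scrap_c_center [([76.0, 260.0], 0.56, [0.5029, 0.156, 0.036]), ([281.0, 176.0], 0.54, [0.6356, -0.0797, 0.036])]
brush [([280.0, 191.0], 0.69, [0.6075, -0.0857, 0.0]), ([258.0, 208.0], 0.55, [0.5812, -0.0605, 0.0])]
brush_grip [([254.0, 254.0], 0.7, [0.558, -0.058, 0.078]), ([80.0, 260.0], 0.64, [0.531, 0.1241, 0.078])]
n 24 end [ 0.5197 -0.3949  0.0798] yaw -0.432
[-0.009, 0.02, 0, 0, 0, -0.07, 0.01, -0.011, 0.02, 0, 0, 0, -0.07, 0.01, -0.012, 0.019, 0, 0, 0, -0.07, 0.01, -0.014, 0.018, 0, 0, 0, -0.08, 0.01, -0.015, 0.017, 0, 0, 0, -0.07, 0.01, -0.016, 0.016, 0, 0, 0, -0.08, 0.01, -0.017, 0.015, 0, 0, 0.001, -0.071, 0.01, -0.023, 0.018, 0, 0, 0, -0.07, 0.01, -0.024, 0.016, 0, 0, 0, -0.07, 0.01, -0.025, 0.014, 0, 0, 0, -0.08, 0.01, -0.027, 0.012, 0, 0, 0, -0.07, 0.01, -0.027, 0.01, 0, 0, 0, -0.08, 0.01, -0.028, 0.008, 0, 0, 0, -0.07, 0.01, -0.029, 0.006, 0, 0, 0, -0.078, 0.01, 0, 0, 0.018, 0, 0, 0, 0.01, 0, 0, 0.018, 0, 0, 0, 0.01, 0, 0, 0.018, 0, 0, 0, 0.01, 0, 0, 0.018, 0, 0, 0, 0.01, 0, 0, 0.018, 0, 0, 0, 0.01, 0, 0, 0.006, 0, 0, 0, 0.01]
[0, 0, 0.006, 0, 0, 0, 0.01, 0, 0, 0.006, 0, 0, 0, 0.01, 0, 0, 0.006, 0, 0, 0, 0.01, 0, 0, 0.006, 0, 0, 0, 0.01]
```

View pics/w9.png

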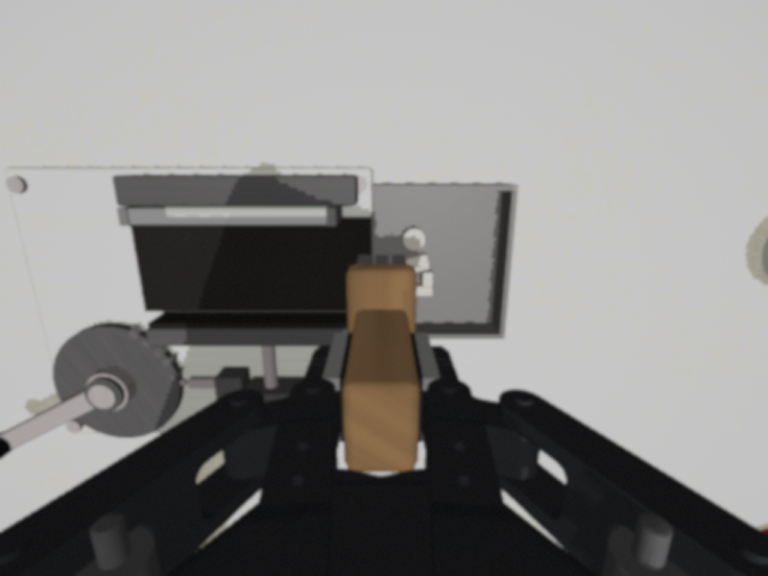

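move_arm(moves=[-0.009,0.02,0,0,0,-0.07,0.01,-0.011,0.02,0,0,0,-0.07,0.01,-0.012,0.019,0,0,0,-0.07,0.01,-0.014,0.018,0,0,0,-0.08,0.01,-0.015,0.017,0,0,0,-0.07,0.01,-0.016,0.016,0,0,0,-0.08,0.01,-0.017,0.015,0,0,0,-0.071,0.01,-0.023,0.018,0,0,0,-0.07,0.01,-0.024,0.016,0,0,0,-0.07,0.01,-0.025,0.014,0,0,0,-0.08,0.01,-0.027,0.012,0,0,0,-0.07,0.01,-0.027,0.01,0,0,0,-0.08,0.01,-0.028,0.008,0,0,0,-0.07,0.01,-0.029,0.006,0,0,0,-0.078,0.01,0,0,0.02,0,0,0,0.01,0,0,0.02,0,0,0,0.01,0,0,0.02,0,0,0,0.01,0,0,0.02,0,0,0,0.01,0,0,0.01,0,0,0,0.01,0,0,0,0,0,0,0.01])

```text
t: 19.4
tcp_pos: [0.5193, -0.3944, 0.1088]
tool_rot: [-0.001, 0.842, 0.539, -0.001]
ft_force: [-0.2, -0.5, -0.5]
opening: 0.0214
```

move_arm(moves=[0,0,0,0,0,0,0.01,0,0,0,0,0,0,0.01])

```text
t: 19.6
tcp_pos: [0.5204, -0.3954, 0.1115]
tool_rot: [0.001, 0.842, 0.539, 0.0]
ft_force: [0.7, 0.9, -1.1]
opening: 0.0215
```

```bash
python3 fitw.py w10|head -1;  python3 - <<'E'
from station import optics
import cv2
for n,r,c,f in (("top",100,180,4),("scene",170,200,4)):
    p=optics.snapshot(n); im=cv2.cvtColor(p["color"],cv2.COLOR_RGB2BGR)
    cv2.imwrite(f"pics/{n}10.png",cv2.resize(im[r:r+120,c:c+160],None,fx=f,fy=f,interpolation=cv2.INTER_CUBIC))
E
```

```text
19.6 [ 0.52044446 -0.39540804  0.11146868] -0.4320402581799109 [ 0.07  0.59  0.71  1.57 -0.41  1.14  0.43]
```

View pics/w10.png

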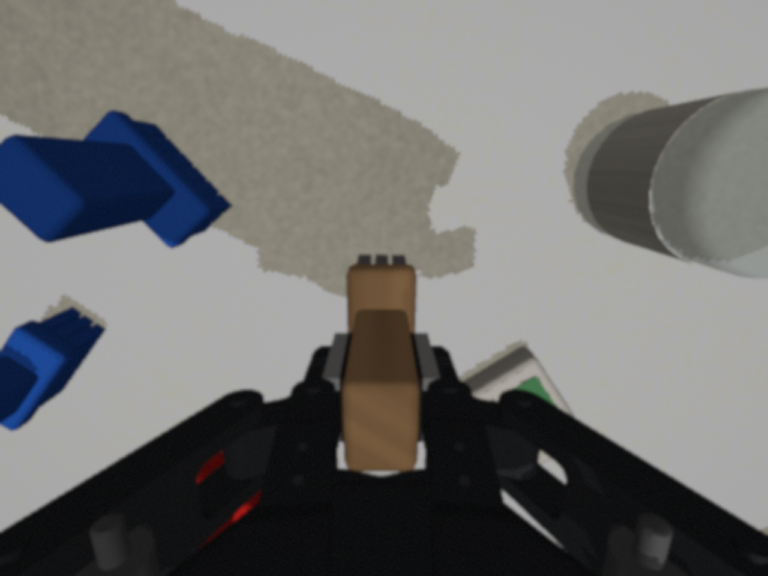

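View pics/top10.png

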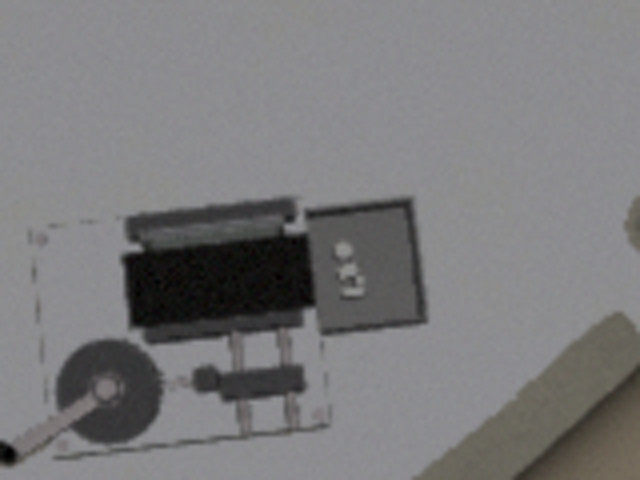

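View pics/scene10.png

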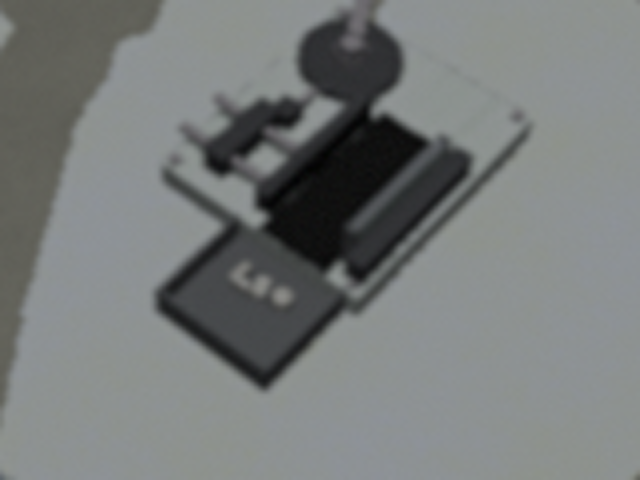

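move_arm(moves=[0,0,0.008,0,0,0,0.01,0,0,0.01,0,0,0,0.01,0,0,0.007,0,0,0,0.01,0,0,0.004,0,0,0,0.01,0,0,0.002,0,0,0,0.01,0,0,0,0,0,0,0.01,0,0,0,0,0,0,0.01])

```text
t: 20.9
tcp_pos: [0.5201, -0.3951, 0.0795]
tool_rot: [0.0, 0.842, 0.539, 0.0]
ft_force: [-0.2, -0.2, -1.5]
opening: 0.0213
```

move_arm(moves=[0,0,0.001,0,0,0,0.01,0,0,0.001,0,0,0,0.01,0,0,0,0,0,0,0.01])

```text
t: 21.2
tcp_pos: [0.5203, -0.3952, 0.0782]
tool_rot: [0.0, 0.842, 0.539, 0.0]
ft_force: [-1.7, 1.0, 7.0]
opening: 0.0214
```

Contact at the grasp height. Release gently.

move_arm(moves=[0,0,-0.001,0,0,0,0.01,0,0,0,0,0,0,0.03,0,0,0,0,0,0,0.05,0,0,0,0,0,0,0.085,0,0,0,0,0,0,0.085,0,0,0,0,0,0,0.085,0,0,0,0,0,0,0.085])

```text
t: 21.9
tcp_pos: [0.5199, -0.3949, 0.0782]
tool_rot: [-0.0, 0.842, 0.539, 0.0]
ft_force: [-0.4, 0.1, 0.2]
opening: 0.0849
```

```bash
python3 fitw.py w11
```

```text
21.9 [ 0.51993629 -0.3949058   0.07819622] -0.4319738698779824 [ 0.08  0.62  0.69  1.59 -0.43  1.08  0.45]
bed []
tray []
lever_pivot []
lever_handle []
scrap_a_center []
scrap_b_center []
scrap_c_center [([447.0, 119.0], 0.68, [0.6528, -0.3826, 0.036])]
brush [([103.0, 119.0], 0.82, [0.4469, -0.2893, 0.0]), ([254.0, 206.0], 0.68, [0.519, -0.3971, 0.0]), ([12.0, 251.0], 0.58, [0.3171, -0.3477, 0.0])]
brush_grip [([256.0, 255.0], 0.88, [0.5203, -0.3958, 0.078]), ([7.0, 127.0], 0.68, [0.4447, -0.2893, 0.078])]
```

View pics/w11.png

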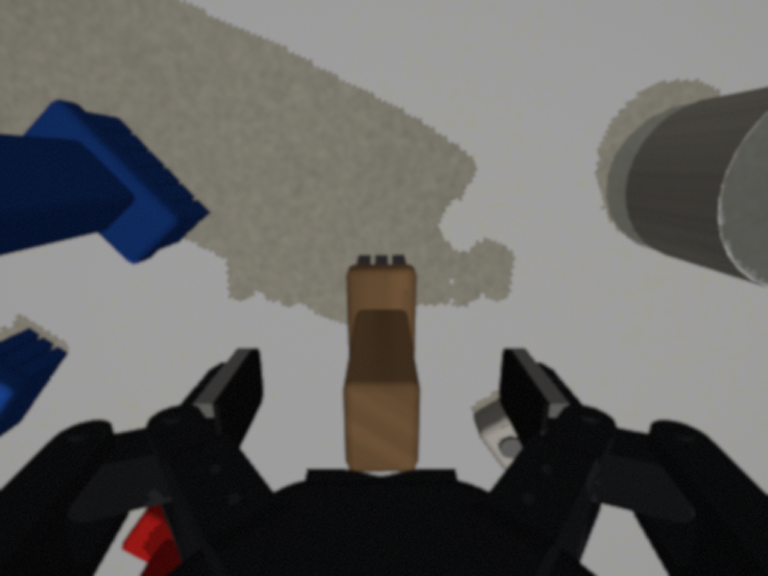

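```bash
python3 - <<'E'
from h import *
plan([(.52,-.395,.23,-.432,5),(.56,-.1,.25,0.07,7),(.455,.225,.22,.57,8)],.085)
E
```

```text
n 20 end [0.4544 0.2252 0.2203] yaw 0.57
[0, 0, -0.03, 0, 0, 0, 0.085, 0, 0, -0.03, 0, 0, 0, 0.085, 0, 0, -0.031, 0, 0, 0, 0.085, 0, 0, -0.03, 0, 0, 0, 0.085, 0, 0, -0.031, 0, 0, 0, 0.085, 0.041, -0.012, -0.003, 0, 0, -0.07, 0.085, 0.041, -0.01, -0.003, 0, 0, -0.07, 0.085, 0.042, -0.007, -0.003, 0, 0, -0.07, 0.085, 0.042, -0.004, -0.003, 0, 0, -0.07, 0.085, 0.043, -0.001, -0.003, 0, 0, -0.07, 0.085, 0.042, 0.003, -0.002, 0, 0, -0.08, 0.085, 0.043, 0.006, -0.003, 0, 0, -0.072, 0.085, 0.041, -0.01, 0.004, 0, 0, -0.06, 0.085, 0.042, -0.008, 0.004, 0, 0, -0.06, 0.085, 0.042, -0.005, 0.004, 0, 0, -0.06, 0.085, 0.043, -0.003, 0.004, 0, 0, -0.06, 0.085, 0.043, 0, 0.004, 0, 0, -0.07, 0.085, 0.042, 0.003, 0.003, 0, 0, -0.06, 0.085, 0.043, 0.005, 0.004, 0, 0, -0.07, 0.085, 0.042, 0.008, 0.003, 0, 0, -0.06, 0.085]
```

move_arm(moves=[0,0,-0.02,0,0,0,0.085,0,0,-0.03,0,0,0,0.085,0,0,-0.035,0,0,0,0.085,0,0,-0.036,0,0,0,0.085,0,0,-0.031,0,0,0,0.085,0.041,-0.012,-0.003,0,0,-0.07,0.085,0.041,-0.01,-0.003,0,0,-0.07,0.085,0.042,-0.007,-0.003,0,0,-0.07,0.085,0.042,-0.004,-0.003,0,0,-0.07,0.085,0.043,-0.001,-0.003,0,0,-0.07,0.085,0.042,0.003,-0.002,0,0,-0.08,0.085,0.043,0.006,-0.003,0,0,-0.072,0.085,0.041,-0.01,0.004,0,0,-0.06,0.085,0.042,-0.008,0.004,0,0,-0.06,0.085,0.042,-0.005,0.004,0,0,-0.06,0.085,0.043,-0.003,0.004,0,0,-0.06,0.085,0.043,0,0.004,0,0,-0.07,0.085,0.042,0.003,0.003,0,0,-0.06,0.085,0.043,0.005,0.004,0,0,-0.07,0.085,0.042,0.008,0.003,0,0,-0.06,0.085])

```text
t: 24.4
tcp_pos: [0.4535, 0.2266, 0.2203]
tool_rot: [-0.0, 0.479, 0.878, 0.0]
ft_force: [1.2, 0.8, 0.3]
opening: 0.0852
```

move_arm(moves=[0,0,0,0,0,0,0.085,0,0,0,0,0,0,0.085,0,0,0,0,0,0,0.085,0,0,0,0,0,0,0.085])

```text
t: 24.8
tcp_pos: [0.4549, 0.2239, 0.2205]
tool_rot: [0.0, 0.481, 0.877, 0.0]
ft_force: [-0.2, -0.2, -0.7]
opening: 0.0848
```

```bash
python3 fitw.py w12;  python3 - <<'E'
from station import optics
import cv2
n,r,c,f="scene",200,100,4
p=optics.snapshot(n); im=cv2.cvtColor(p["color"],cv2.COLOR_RGB2BGR)
cv2.imwrite(f"pics/{n}12.png",cv2.resize(im[r:r+120,c:c+180],None,fx=f,fy=f,interpolation=cv2.INTER_CUBIC))
E
```

```text
24.8 [0.45493121 0.22390967 0.22045677] 0.5673593313991371 [-0.82  0.09  0.29  1.82 -0.03  1.24  0.04]
bed []
tray []
lever_pivot [([260.0, 254.0], 0.74, [0.5165, 0.144, 0.046])]
lever_handle [([262.0, 169.0], 0.62, [0.4539, 0.2427, 0.09])]
scrap_a_center []
scrap_b_center []
scrap_c_center [([261.0, 168.0], 0.62, [0.4594, 0.2339, 0.036])]
brush []
brush_grip []
```

View pics/w12.png

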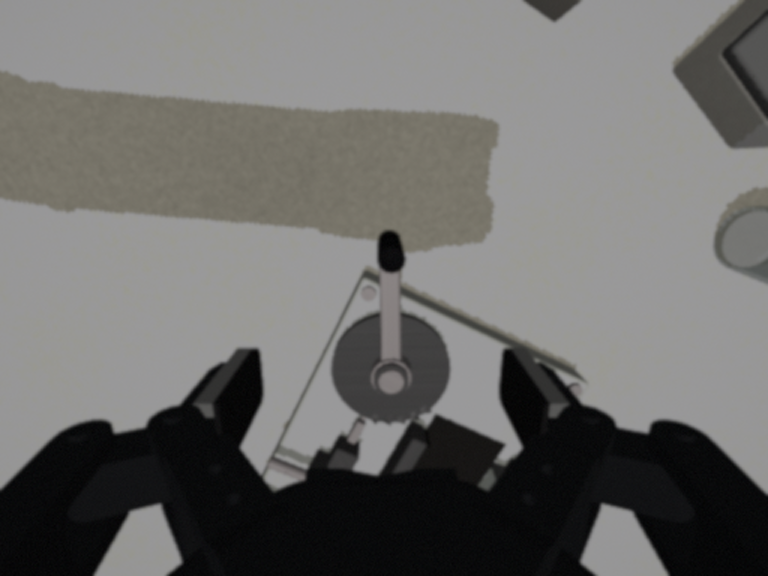

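View pics/scene12.png

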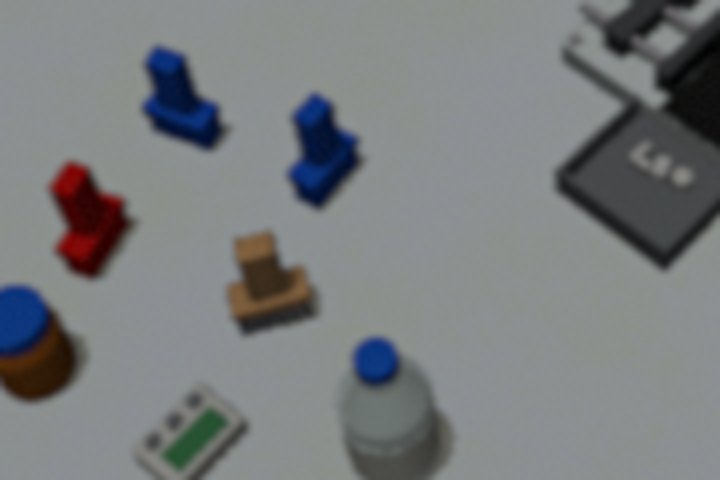

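```bash
python3 - <<'E'
from h import *
import pickle
s,p=pickle.load(open("pics/w12.pkl","rb")); E=(p["K"],p["R"],p["t"])
cr=cv2.resize(cv2.cvtColor(p["color"],cv2.COLOR_RGB2BGR)[140:260,220:300],None,fx=6,fy=6,interpolation=cv2.INTER_CUBIC)
for lev,pv in ((0.0,(.512,.149)),(.014,(.512,.149))):
  a=np.pi/2+.111+.48-lev; h=np.array([pv[0]+.11*np.cos(a),pv[1]+.11*np.sin(a)])
  th=np.linspace(0,6.28,30)
  for z,col in ((.051,(0,255,0)),(.108,(0,0,255))):
    u=(proj(np.c_[h[0]+.009*np.cos(th),h[1]+.009*np.sin(th),0*th+z],*E)-[220,140])*6
    cv2.polylines(cr,[u.round().astype(int)],True,col,1)
  u=(proj([[*pv,.05]],*E)-[220,140])*6; cv2.circle(cr,tuple(u[0].round().astype(int)),4,(255,0,0),-1)
cv2.imwrite("pics/w12z.png",cr)
for px,z in (((391,261),.108),((388.5,240),.051),((391,380),.05)): print(ray2z((np.array(px)+.0)/1.5,z,*E))
E
```

```text
[0.45243874 0.2413758  0.108     ]
[0.4508138  0.24323069 0.051     ]
[0.51564128 0.14666177 0.05      ]
```

View pics/w12z.png

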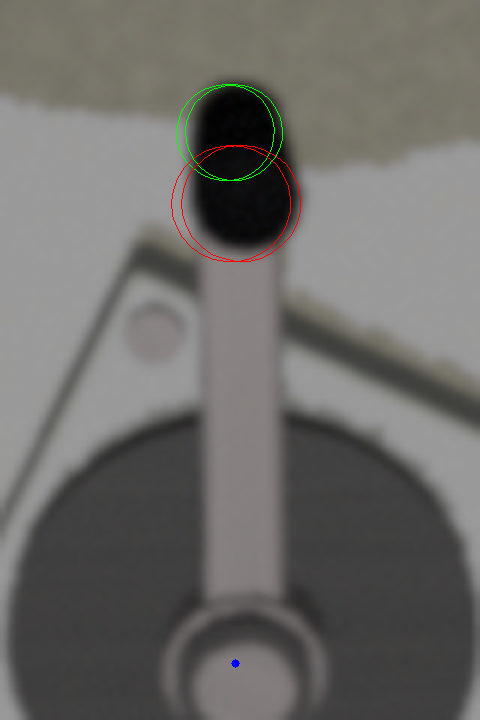

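```bash
python3 - <<'E'
from h import *
plan([(.4525,.2415,.19,.58,3),(.4525,.2415,.09,.58,7)],.085)
E
```

```text
n 10 end [0.4521 0.2416 0.0903] yaw 0.58
[0.005, 0.002, 0.01, 0, 0, 0, 0.085, 0.005, 0.003, 0.01, 0, 0, -0.01, 0.085, 0.005, 0.002, 0.01, 0, 0, 0, 0.085, 0, 0, 0.014, 0, 0, 0, 0.085, 0, 0, 0.014, 0, 0, 0, 0.085, 0, 0, 0.014, 0, 0, 0, 0.085, 0, 0, 0.015, 0, 0, 0, 0.085, 0, 0, 0.014, 0, 0, 0, 0.085, 0, 0, 0.015, 0, 0, 0, 0.085, 0, 0, 0.014, 0, 0, 0, 0.085]
```

move_arm(moves=[0.005,0.002,0.01,0,0,0,0.085,0.005,0.003,0.01,0,0,-0.01,0.085,0.005,0.002,0.01,0,0,0,0.085,0,0,0.014,0,0,0,0.085,0,0,0.014,0,0,0,0.085,0,0,0.014,0,0,0,0.085,0,0,0.015,0,0,0,0.085,0,0,0.014,0,0,0,0.085,0,0,0.015,0,0,0,0.085,0,0,0.014,0,0,0,0.085,0,0,0,0,0,0,0.085,0,0,0,0,0,0,0.085])

```text
t: 26.55
tcp_pos: [0.4521, 0.2415, 0.0902]
tool_rot: [-0.0, 0.475, 0.88, -0.0]
ft_force: [-0.2, -0.2, -0.2]
opening: 0.0846
```

```bash
python3 fitw.py w13
```

```text
26.55 [0.45209396 0.24153912 0.090194  ] 0.5798228546818249 [-0.82  0.24  0.27  1.95 -0.08  0.96  0.07]
bed []
tray []
lever_pivot []
lever_handle [([253.0, 251.0], 0.7, [0.4515, 0.243, 0.09])]
scrap_a_center []
scrap_b_center []
scrap_c_center []
brush []
brush_grip []
```

View pics/w13.png

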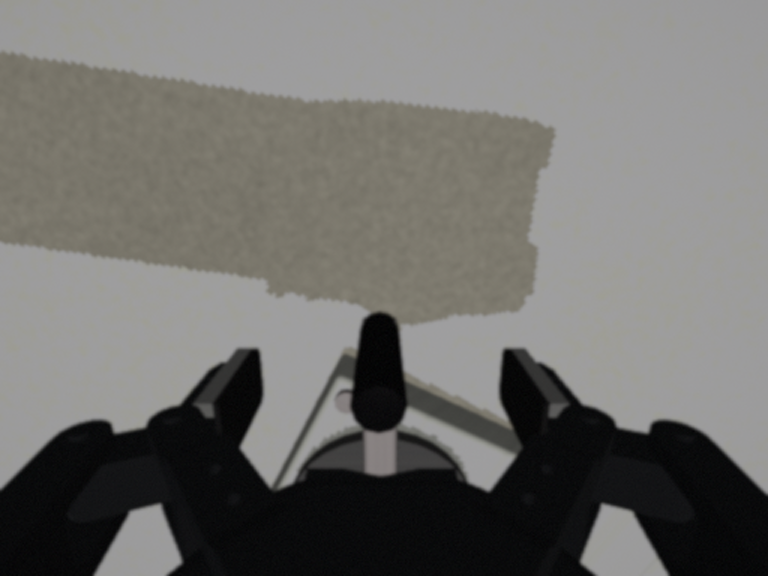

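move_arm(moves=[0,0,0,0,0,0,0.005,0,0,0,0,0,0,0.005,0,0,0,0,0,0,0.005,0,0,0,0,0,0,0.005,0,0,0,0,0,0,0.005,0,0,0,0,0,0,0.005,0,0,0,0,0,0,0.005,0,0,0,0,0,0,0.005], force=40)

```text
t: 27.85
tcp_pos: [0.4522, 0.2418, 0.0904]
tool_rot: [0.0, 0.475, 0.88, 0.0]
ft_force: [1.0, 0.4, 1.3]
opening: 0.0168
```

move_arm(moves=[0,0.0022,0,0,0,0.02,0.005,0,0.0022,0,0,0,0.02,0.005])

```text
t: 28.05
tcp_pos: [0.4561, 0.2442, 0.0904]
tool_rot: [0.0, 0.494, 0.87, 0.0]
ft_force: [-0.3, 0.8, 2.3]
opening: 0.0169
```

move_arm(moves=[0,0.0022,0,0,0,0.02,0.005,-0.0001,0.0022,0,0,0,0.02,0.005])

```text
t: 28.25
tcp_pos: [0.4596, 0.2462, 0.0904]
tool_rot: [-0.0, 0.511, 0.86, -0.0]
ft_force: [-4.7, -0.5, 5.4]
opening: 0.017
```

move_arm(moves=[0,0.0022,0,0,0,0.02,0.005,0,0.0022,0,0,0,0.02,0.005])

```text
t: 28.45
tcp_pos: [0.463, 0.248, 0.0903]
tool_rot: [-0.0, 0.528, 0.849, -0.001]
ft_force: [-3.5, -2.8, 8.4]
opening: 0.0168
```

```bash
cat > lev.py <<'E'
from h import *
from station import status
s=status.sense(); R=q2R(s["tool_rot"]); f=R.T@np.array(s["ft_force"]); d=np.array(s["tcp_pos"][:2])-[.5124,.1498]
a=np.arctan2(d[1],d[0]); print("t",s["t"],"lever",round(1.682+.48-a,4),"rad",round(np.hypot(*d),4),"toolyaw-lever",round(1.682+.48-np.pi/2-yaw_of(R),4),"f tool",f.round(1),"tau",np.round(R.T@np.array(s["wrist_torque"]),2),"open",round(s["opening"],4))
E
python3 lev.py
```

```text
t 28.45 lever 0.1252 rad 0.1099 toolyaw-lever 0.1327 f tool [-1.  -4.4 -8.4] tau [ 0.81 -0.1  -0.04] open 0.0168
```

move_arm(moves=[0,0.0022,0,0,0,0.02,0.005,-0.0001,0.0022,0,0,0,0.02,0.005])

```text
t: 28.65
tcp_pos: [0.4668, 0.2498, 0.0903]
tool_rot: [-0.001, 0.545, 0.839, -0.001]
ft_force: [-7.0, -3.4, 8.6]
opening: 0.0168
```

move_arm(moves=[0,0.0022,0,0,0,0.02,0.005,0,0.0022,0,0,0,0.02,0.005])

```text
t: 28.85
tcp_pos: [0.4715, 0.2518, 0.0904]
tool_rot: [-0.0, 0.562, 0.827, -0.0]
ft_force: [-1.3, 1.5, 3.5]
opening: 0.0171
```

move_arm(moves=[0,0.0022,0,0,0,0.02,0.005,-0.0001,0.0022,0,0,0,0.02,0.005])

```text
t: 29.05
tcp_pos: [0.4762, 0.2535, 0.0904]
tool_rot: [0.0, 0.578, 0.816, 0.0]
ft_force: [0.0, 0.8, 2.0]
opening: 0.0169
```

```bash
python3 lev.py
```

```text
t 29.05 lever 0.255 rad 0.1098 toolyaw-lever 0.2531 f tool [ 0.8  0.3 -2. ] tau [-0.05 -0.01  0.16] open 0.0169
```

move_arm(moves=[0,0.0022,0,0,0,0.02,0.005,0,0.0022,0,0,0,0.02,0.005])

```text
t: 29.25
tcp_pos: [0.4803, 0.2548, 0.0904]
tool_rot: [0.0, 0.594, 0.804, 0.0]
ft_force: [1.6, -0.1, 2.4]
opening: 0.017
```

move_arm(moves=[0,0.0022,0,0,0,0.02,0.005,-0.0001,0.0022,0,0,0,0.02,0.005])

```text
t: 29.45
tcp_pos: [0.4839, 0.2559, 0.0903]
tool_rot: [-0.0, 0.61, 0.792, -0.0]
ft_force: [-3.6, -1.7, 8.5]
opening: 0.0171
```

move_arm(moves=[0,0.0022,0,0,0,0.02,0.005,0,0.0022,0,0,0,0.02,0.005])

```text
t: 29.65
tcp_pos: [0.4877, 0.2568, 0.0903]
tool_rot: [-0.001, 0.626, 0.78, -0.001]
ft_force: [-4.8, -2.6, 8.8]
opening: 0.0168
```

move_arm(moves=[0,0.0022,0,0,0,0.02,0.005,-0.0001,0.0022,0,0,0,0.02,0.005])

```text
t: 29.85
tcp_pos: [0.4918, 0.2577, 0.0903]
tool_rot: [-0.001, 0.641, 0.767, -0.001]
ft_force: [-7.2, -3.2, 9.0]
opening: 0.0169
```

move_arm(moves=[0,0.0022,0,0,0,0.02,0.005,0,0.0022,0,0,0,0.02,0.005])

```text
t: 30.05
tcp_pos: [0.4967, 0.2585, 0.0904]
tool_rot: [-0.0, 0.656, 0.754, -0.0]
ft_force: [0.3, 1.1, 5.2]
opening: 0.0171
```

move_arm(moves=[0,0.0022,0,0,0,0.02,0.005,-0.0001,0.0022,0,0,0,0.02,0.005])

```text
t: 30.25
tcp_pos: [0.5017, 0.2591, 0.0904]
tool_rot: [0.0, 0.671, 0.741, 0.0]
ft_force: [1.2, -0.2, 4.2]
opening: 0.0169
```

```bash
python3 lev.py
```

```text
t 30.25 lever 0.4934 rad 0.1098 toolyaw-lever 0.4928 f tool [-0.3  1.1 -4.2] tau [-0.11 -0.23  0.05] open 0.0169
```

move_arm(moves=[0,0.0022,0,0,0,0.02,0.005,0,0.0022,0,0,0,0.02,0.005])

```text
t: 30.45
tcp_pos: [0.5059, 0.2594, 0.0904]
tool_rot: [-0.0, 0.686, 0.727, -0.0]
ft_force: [-0.7, 0.6, 6.4]
opening: 0.0172
```

move_arm(moves=[0,0.0022,0,0,0,0.02,0.005,-0.0001,0.0022,0,0,0,0.02,0.005])

```text
t: 30.65
tcp_pos: [0.5101, 0.2596, 0.0904]
tool_rot: [-0.0, 0.701, 0.714, -0.0]
ft_force: [-2.0, -1.7, 5.7]
opening: 0.017
```

move_arm(moves=[0,0.0022,0,0,0,0.02,0.005,0,0.0022,0,0,0,0.02,0.005])

```text
t: 30.85
tcp_pos: [0.5141, 0.2596, 0.0903]
tool_rot: [-0.0, 0.715, 0.7, -0.001]
ft_force: [-1.0, -1.5, 7.5]
opening: 0.017
```

move_arm(moves=[0,0.0022,0,0,0,0.02,0.005,-0.0001,0.0022,0,0,0,0.02,0.005])

```text
t: 31.05
tcp_pos: [0.5178, 0.2595, 0.0902]
tool_rot: [-0.001, 0.728, 0.685, -0.001]
ft_force: [-10.6, -1.7, 11.6]
opening: 0.0171
```

move_arm(moves=[0,0.0022,0,0,0,0.02,0.005,0,0.0022,0,0,0,0.02,0.005])

```text
t: 31.25
tcp_pos: [0.5227, 0.2592, 0.0903]
tool_rot: [-0.0, 0.742, 0.671, -0.001]
ft_force: [-4.8, -0.5, 7.2]
opening: 0.0172
```

move_arm(moves=[0,0.0022,0,0,0,0.02,0.005,-0.0001,0.0022,0,0,0,0.02,0.005])

```text
t: 31.45
tcp_pos: [0.5273, 0.2586, 0.0904]
tool_rot: [-0.0, 0.755, 0.656, -0.0]
ft_force: [0.7, -1.2, 5.0]
opening: 0.017
```

```bash
python3 lev.py
```

```text
t 31.45 lever 0.7272 rad 0.1098 toolyaw-lever 0.732 f tool [-1.1  0.9 -5. ] tau [-0.2  -0.1  -0.03] open 0.017
```

move_arm(moves=[0,0.0022,0,0,0,0.02,0.005,0,0.0022,0,0,0,0.02,0.005])

```text
t: 31.65
tcp_pos: [0.5322, 0.2578, 0.0904]
tool_rot: [-0.0, 0.768, 0.64, 0.0]
ft_force: [-3.7, -0.0, 4.7]
opening: 0.0171
```

move_arm(moves=[0,0.0022,0,0,0,0.02,0.005,-0.0001,0.0022,0,0,0,0.02,0.005])

```text
t: 31.85
tcp_pos: [0.5366, 0.257, 0.0904]
tool_rot: [-0.0, 0.781, 0.625, 0.0]
ft_force: [-1.7, -0.4, 5.8]
opening: 0.0169
```

move_arm(moves=[0,0.0022,0,0,0,0.02,0.005,0,0.0022,0,0,0,0.02,0.005])

```text
t: 32.05
tcp_pos: [0.5401, 0.2561, 0.0903]
tool_rot: [-0.0, 0.793, 0.609, -0.0]
ft_force: [-4.0, -0.4, 7.9]
opening: 0.0171
```

move_arm(moves=[0,0.0022,0,0,0,0.02,0.005,-0.0001,0.0022,0,0,0,0.02,0.005])

```text
t: 32.25
tcp_pos: [0.5438, 0.2551, 0.0903]
tool_rot: [-0.001, 0.805, 0.593, -0.001]
ft_force: [-5.9, 0.3, 8.8]
opening: 0.0171
```

```bash
python3 lev.py
```

```text
t 32.25 lever 0.8814 rad 0.1099 toolyaw-lever 0.8917 f tool [-1.5 -5.7 -8.8] tau [ 1.   -0.44 -0.33] open 0.0171
```

move_arm(moves=[0,0.0022,0,0,0,0.02,0.005])

```text
t: 32.35
tcp_pos: [0.5459, 0.2545, 0.0903]
tool_rot: [-0.001, 0.811, 0.585, -0.001]
ft_force: [-5.9, -0.3, 9.2]
opening: 0.0167
```

move_arm(moves=[0,0.0022,0,0,0,0.02,0.005])

```text
t: 32.45
tcp_pos: [0.5484, 0.2537, 0.0904]
tool_rot: [-0.001, 0.817, 0.577, -0.001]
ft_force: [-2.2, -2.5, 5.5]
opening: 0.0169
```

move_arm(moves=[0,0.0022,0,0,0,0.02,0.005])

```text
t: 32.55
tcp_pos: [0.5511, 0.2526, 0.0904]
tool_rot: [-0.0, 0.823, 0.569, -0.0]
ft_force: [-0.6, 0.7, 5.6]
opening: 0.0169
```

```bash
python3 lev.py
```

```text
t 32.55 lever 0.951 rad 0.1099 toolyaw-lever 0.9524 f tool [ 0.4 -0.8 -5.6] tau [ 0.11  0.17 -0.04] open 0.0169
```

move_arm(moves=[-0.0001,0.0022,0,0,0,0.02,0.005,0,0.0022,0,0,0,0.02,0.005,0,0.0022,0,0,0,0.02,0.005])

```text
t: 32.85
tcp_pos: [0.5575, 0.25, 0.0904]
tool_rot: [-0.0, 0.839, 0.544, 0.0]
ft_force: [0.3, -0.8, 5.2]
opening: 0.0168
```

move_arm(moves=[0,0.001,0,0,0,0.01,0.005,0,0,0,0,0,0,0.005,0,0,0,0,0,0,0.005,0,0,0,0,0,0,0.005])

```text
t: 33.25
tcp_pos: [0.5582, 0.2496, 0.0904]
tool_rot: [-0.0, 0.842, 0.54, 0.0]
ft_force: [0.7, 1.4, 5.1]
opening: 0.0171
```

```bash
python3 lev.py; python3 - <<'E'
from station import optics
import cv2
for n,r,c,f in (("top",110,180,5),("scene",130,90,3.6)):
    p=optics.snapshot(n); im=cv2.cvtColor(p["color"],cv2.COLOR_RGB2BGR)
    cv2.imwrite(f"pics/{n}14.png",cv2.resize(im[r:r+int(560/f),c:c+int(790/f)],None,fx=f,fy=f,interpolation=cv2.INTER_CUBIC))
E
python3 fitw.py w14; python3 lev.py
```

```text
t 33.25 lever 1.0218 rad 0.1098 toolyaw-lever 1.0219 f tool [ 1.6  0.  -5.1] tau [ 0.01  0.26 -0.11] open 0.0171
33.35 [0.55822557 0.24964202 0.09039364] -0.43054836670806 [-0.85  0.46  0.45  1.69 -0.23  1.04 -0.75]
bed [([256.0, 253.0], 0.68, [0.5454, 0.2182, 0.03])]
tray []
lever_pivot []
lever_handle [([256.0, 251.0], 0.6, [0.5596, 0.2507, 0.09])]
scrap_a_center []
scrap_b_center []
scrap_c_center []
brush []
brush_grip []
t 33.85 lever 1.0214 rad 0.1099 toolyaw-lever 1.0217 f tool [ 1.4 -0.4 -6.6] tau [-0.02  0.35 -0.03] open 0.0169
```

View pics/scene14.png

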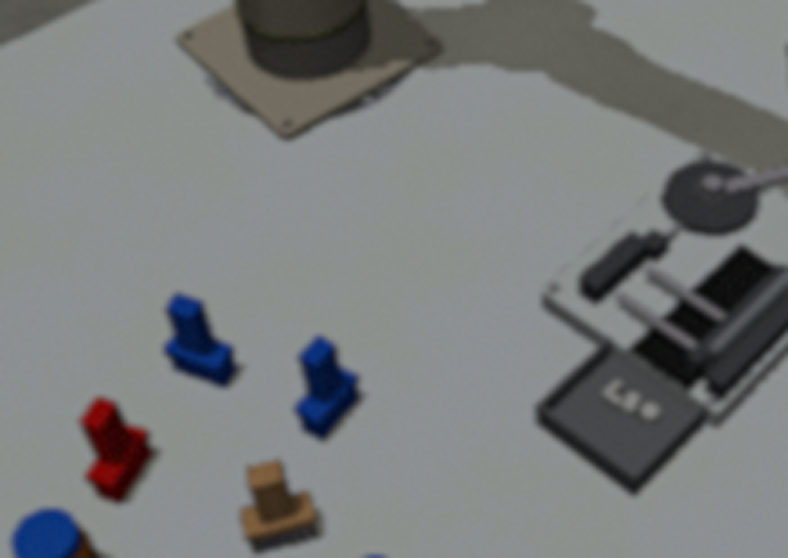

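View pics/top14.png

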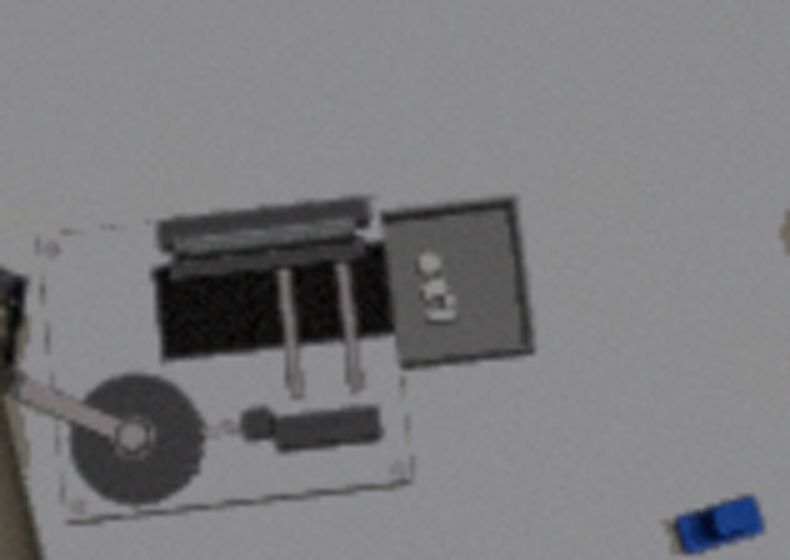

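View pics/w14.png

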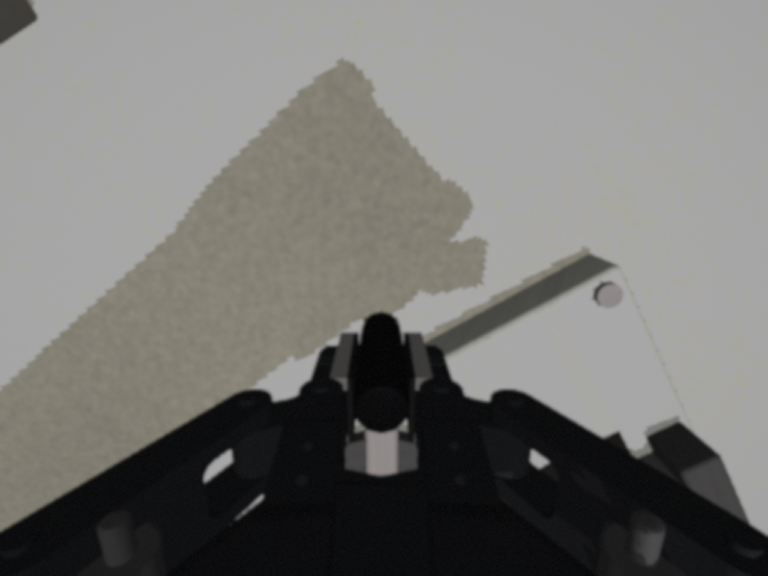

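```bash
python3 -c "
from station import close_job
print(close_job())"
```

```text
the job is handed in; nothing more can be done
None
```

I swept the three bits into the catch tray with the brush and stood the brush back on its bristles. I then swung the lever on by four clicks and handed the job in while still holding the grip.

- **Bits:** the last top and scene pictures show all three lying on the tray floor with the bed empty. From the lift-off over the tray onward, the fingers never went near them.
- **Brush:** it went back where it was picked up. The scene pictures after letting go show it upright and well clear of the clamp.
- **Lever:** I felt four rises in resistance, each followed by a give. They came at about 0.21, 0.45, 0.70 and 0.93 rad by my reading, close to the listed angles. The third give was the least sharp of the four.
- **At hand-in (about 34 s of the 72 s):** the lever read 1.02 rad, give or take about 0.02, from the tool position. It was at rest with almost no sideways force, and the fingers were closed on the grip with a 40 N setting.
- **Bystanders:** nothing touched them that I could see, but I did not measure their positions again at the end.
- **Small disagreement:** an upward force of about 5 N remains on the tool while it holds the lever. I did not find out why; it is far below the limits.

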